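Push the drip tray home under the glass-draining rack

TASK

The drip tray has been emptied and lies askew on the worktop in front of the rack where the rinsed glasses drain. Push it with the fingertips until it is straight before the rack, then slide it in between the rack's two wooden cheeks until it is fully home, with its wooden front panel closed flat against both cheeks. Only push the tray: do not grip its panel or lift it, and leave the glasses and the other things round about undisturbed.

Things in the scene. Friction and masses are not known exactly. Their poses are not given: they have to be found in the camera images.
- drip_tray: Loose drip tray, 0.35 to 0.65 kg, flat on the worktop: a shallow open steel pan behind a pale wooden front panel. Origin: on the worktop, middle of the panel's rear face; x points into the pan (the way it slides home), y left along the panel, z up. It slides with ordinary friction, a few newtons, and turns when pushed off its middle
- tray_panel (a point): Middle of the front face of the drip tray's panel, 10 mm from the tray's origin and 13 mm up. The panel is 188 mm wide, 10 mm thick and 36 mm high (2 mm clear of the worktop), with a finger notch 64 mm wide and 12 mm deep in the middle of its top edge; it overlaps the pan by 19 mm on each side
- tray_inner_end (a point): Middle of the pan's end that enters the rack first, 112 mm along x from the tray's origin, 10 mm up. The pan is 150 mm wide (y -75 to 75), 112 mm long, 20 mm high, with walls 4 mm thick; its two inner corners are rounded (radius 12 mm), its sides straight from x 0 to 100 mm
- drain_rack: Pale wooden glass-draining rack, fixed: two cheeks 16 mm thick, 135 mm long, 48 mm high under a slatted deck, top at 58 mm. Origin: on the worktop, middle of its mouth, level with the cheeks' front ends; x points into the rack (away from the robot), y left, z up. The tray is home when its panel meets the cheeks' front ends: the origins and axes of tray and rack then coincide
- rack_gap (a point): Middle of the gap between the rack's cheeks, at their front ends, 10 mm above the worktop. The cheeks stand at y -94 to -78 and 78 to 94 mm, so the gap is 156 mm wide: the pan has 3 mm to spare on each side. It is 48 mm high; the tray touches nothing at the back
- glass_tall: Rinsed drinking glass, the tallest, 52 mm wide and 100 mm high, at the left, standing upside down on the slats of the rack. Origin: centre of its underside
- glass_mid: Rinsed drinking glass, 52 mm wide and 84 mm high, in the middle, standing upside down on the slats of the rack. Origin: centre of its underside
- glass_short: Rinsed drinking glass, 52 mm wide and 84 mm high, at the right, standing upside down on the slats of the rack. Origin: centre of its underside
- mug: Mug with a handle, 68 x 99 mm and 73 mm high, standing on the worktop right of the work (bystander). Origin: centre of its underside
- sugar: Lidded sugar bowl, 68 mm wide, 70 mm high, standing on the worktop left of the work (bystander). Origin: centre of its underside
- spoon: Teaspoon, 130 mm long, lying on the worktop left of the work (bystander). Origin: its middle, x along it
- jug: Small jug with a handle, 62 x 90 mm and 93 mm high, standing further right (bystander). Origin: centre of its underside
There are look-alikes about, which are no part of the job. Leave any blue or pink look-alike of the glass_tall alone.

How it is judged:
By the outcome, as a careful person would: the job done as asked, in the order asked, and still so for the second after the job is handed in, with the robot touching nothing.
It also fails if it takes over 72 s, if anything falls off the work surface, if the arm or the gripper's body presses on something with over 40 N, if the wrist force passes 120 N, or if a joint passes its speed limit or range.

ROBOT

A 6-joint arm with a two-finger parallel gripper is mounted at the origin on a cart in front of the work surface, level with it; the furniture and walls round the work are solid. World frame = base frame: x ahead of the robot, y to its left, z up, the work surface at z = 0. Lengths are in m, angles in rad, forces in N, time in s.
With the tool pointing down it reaches from about 0.375 to 0.75 m from the base axis. Payload 9 kg.
Tool frame: the origin (TCP) lies on the mounting face of the last link; the fingertips stand 173 mm ahead of it and the grasp point (between the pads) lies 155 mm ahead of it; z points along the fingers, x is the direction in which the jaws open and shut, and the axes are right-handed (so a half turn about z gives the same grasp; the last joint's range is limited). The gripper opens to 85 mm and grips with 20 to 120 N. Pads are 22 mm wide; open, the fingers measure 114 mm over their backs; the gripper's body (76 mm by 85 mm) begins 54 mm behind the grasp point. The pads swing forward as they close: fully open they stand 13 mm farther back than shut.
Start: joints at [0.909, 0.104, 0.097, 1.564, 0, 1.353], TCP at [0.258, 0.542, 0.405] pointing down, gripper open.
Joint ranges: [-2.99, 2.99], [-0.84, 1.86], [-1.1, 1.16], [-1.84, 2.11], [-1.51, 1.56], [-3.14, 3.14]. Speed limits (rad/s): [2.22, 2.22, 2.57, 3.14, 3.14, 3.14].

INTERFACE

Orientations are given as a rotation vector (axis times angle).
In Python, from station import telemetry, vision, sign_off gives the robot as it stands. The module is installed in compiled form; this text tells all that it offers.
- The arm moves only by the tool arm_command, never from a script. Its argument "commands" is a list of rows, each a list of 7 numbers: the closure, from -1 (fully open) to 1 (shut), then the shift along the world's x, y, z in m, then the turn, a rotation vector about the world's x, y, z in rad. A call has exactly 8 rows; each row is the pose to reach, as a shift and turn from the pose commanded when the call began; what a row does not reach only later rows make up. A row lasts 1/10 s, in which the tool goes at most 50 mm and 8.59 degrees, less where a joint would pass 70% of its speed; a pose out of reach is approached as far as the arm can. A call with a gripper value outside its range is refused whole. The fingers move at their own pace and stop on an object; the grip force is fixed at half the most. Time passes only in rows, so rows that repeat a pose let the fingers close, or fill a call up. It gives the time, the measured TCP pose, the force and the opening at its end, in the units of the state.
- telemetry.observe(): the state, without advancing time (a new reading comes with each control period).
- vision.capture(name): name is "side" or "top"; returns the picture (420x560x3 uint8, red, green, blue); there is no depth.
- vision.camera_info(name): a dict with "intrinsics" (3x3 intrinsics, pixels), "dist_coeffs" ([k1, k2, p1, p2, k3] as OpenCV has them; the pictures are not rectified), "cam_to_world" (4x4, takes a point from camera to world coordinates). Camera axes: x right, y up, looking along -z (the intrinsics and any distortion apply to the point x, -y, -z); pixel columns grow to the right and rows downward; lengths in m; the calibration is good to about 2 mm. A picture is of the moment at which its call begins. camera_info takes no time and is no camera call.
- sign_off(): hands the job in, once; it reports no verdict.
The state is a dict: "clock": time; "q": joint angles; "qvel": joint speeds; "joint_efforts": joint torques, N m; "eef_pos": TCP position; "eef_rot": TCP orientation; "ft_force": force on the tool from outside, world axes, zero at the start; "torque": the same for the moment, N m; "gripper_width": finger opening in m.
Only numpy, scipy, OpenCV 4.12 (cv2) and the standard library are available. Lean on these libraries where they do the work, as an engineer would, in place of code of your own. Each camera call takes 0.05 s, during which the arm holds its last target.

## Working session

There is one attempt and no reset: what is moved stays moved. The work goes in short steps, Python scripts to look and compute and a tool call to move; the robot and the scene stay as the last step left them, time stands still between calls to the robot, and variables do not carry over. Pictures are saved under pics/ and viewed, and the job is handed in when it is done.

Besides the shell and the picture viewer there is one more tool, called after "Request:" as a command line: name --pt "numbers of a row" for each row, then --argument value for the rest. arm_command: Moves the arm, as the interface text tells. Its arguments: {"type":"object","properties":{"commands":{"type":"array","items":{"type":"array","items":{"type":"number"}}}},"required":["commands"]}

```bash
mkdir -p pics; python3 - <<'E'
from station import telemetry, vision
import cv2
for n in("side","top"):
    cv2.imwrite(f"pics/{n}0.png",vision.capture(n)[:,:,::-1])
    i=vision.camera_info(n);print(n,i)
print(telemetry.observe())
E
```

```text
side {'intrinsics': array([[430.34351629,   0.        , 279.55598622],
       [  0.        , 430.34351629, 203.70844274],
       [  0.        ,   0.        ,   1.        ]]), 'dist_coeffs': array([-0.0082185,  0.       ,  0.       ,  0.       ,  0.       ]), 'cam_to_world': array([[-0.91074184,  0.27621   , -0.30701358,  0.19713826],
       [-0.41296787, -0.60440879,  0.68128375,  0.97068633],
       [ 0.00261568,  0.74726036,  0.66452623,  0.90852276],
       [ 0.        ,  0.        ,  0.        ,  1.        ]])}
top {'intrinsics': array([[489.05338222,   0.        , 287.18803825],
       [  0.        , 489.05338222, 215.15706987],
       [  0.        ,   0.        ,   1.        ]]), 'dist_coeffs': array([-0.07527613,  0.        ,  0.        ,  0.        ,  0.        ]), 'cam_to_world': array([[-0.00645597,  0.98047927, -0.19651648,  0.29605675],
       [-0.99992338, -0.00840533, -0.00908713,  0.12718464],
       [-0.01056153,  0.19644275,  0.98045841,  1.6366657 ],
       [ 0.        ,  0.        ,  0.        ,  1.        ]])}
{'clock': 0.1, 'q': array([9.09324462e-01, 1.04640671e-01, 9.65402038e-02, 1.56391798e+00,
       7.40664533e-06, 1.35306939e+00]), 'qvel': array([-0.00186349,  0.00079013,  0.00245572,  0.00046443, -0.00029259,
        0.00057048]), 'joint_efforts': array([ 6.06266767e-03, -5.58205175e+01,  5.04722679e+01,  1.30601873e-02,
       -2.93491712e-04,  1.22032279e-05]), 'eef_pos': array([0.2575359 , 0.54180547, 0.40399557]), 'eef_rot': array([ 2.65548559e+00,  1.67792689e+00, -1.80977262e-03]), 'ft_force': array([-0.21162276, -0.28602466,  1.11568725]), 'torque': array([0.03775756, 0.05319319, 0.03614787]), 'gripper_width': 0.08572965110739639}
```

View pics/side0.png

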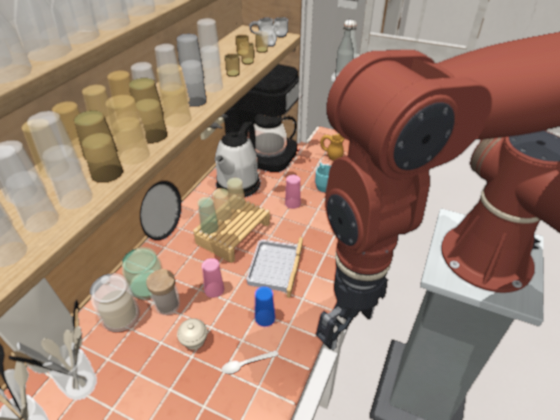

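View pics/top0.png

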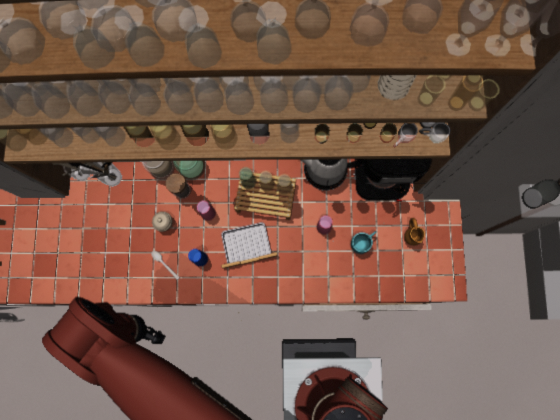

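The tray is at top (248,245), with its panel at (250,262). The rack is at (266,198) and carries three glasses. The blue glass (198,257) and the pink ones (205,209) and (326,222) are look-alikes. I'll enlarge the crops next.

```bash
python3 - <<'E'
import cv2
t=cv2.imread("pics/top0.png");s=cv2.imread("pics/side0.png")
cv2.imwrite("pics/t0c.png",cv2.resize(t[160:280,190:310],None,fx=5,fy=5,interpolation=2))
cv2.imwrite("pics/s0c.png",cv2.resize(s[170:310,180:340],None,fx=4.2,fy=4.2,interpolation=2))
E
```

```text
(no output)
```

View pics/t0c.png

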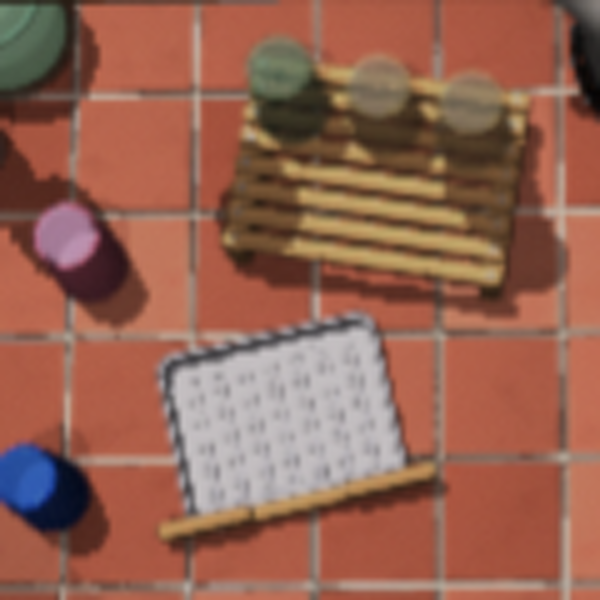

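View pics/s0c.png

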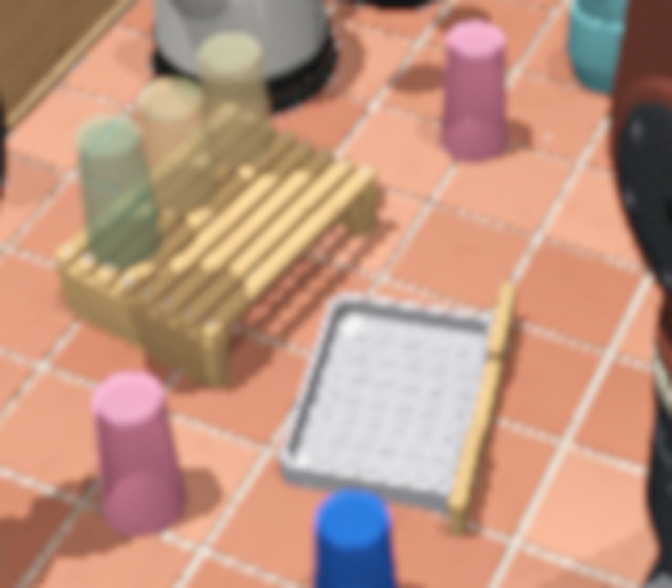

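```bash
python3 - <<'E'
import cv2
t=cv2.imread("pics/top0.png");s=cv2.imread("pics/side0.png")
cv2.imwrite("pics/t0r.png",cv2.resize(t[170:225,230:300],None,fx=11,fy=11,interpolation=2))
cv2.imwrite("pics/s0r.png",cv2.resize(s[195:265,190:280],None,fx=8.5,fy=8.5,interpolation=2))
E
```

```text
(no output)
```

View pics/t0r.png

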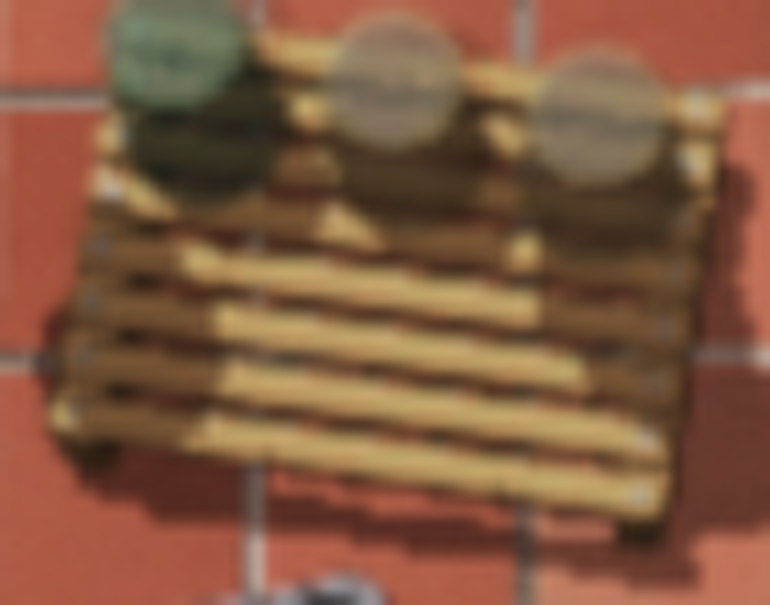

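View pics/s0r.png

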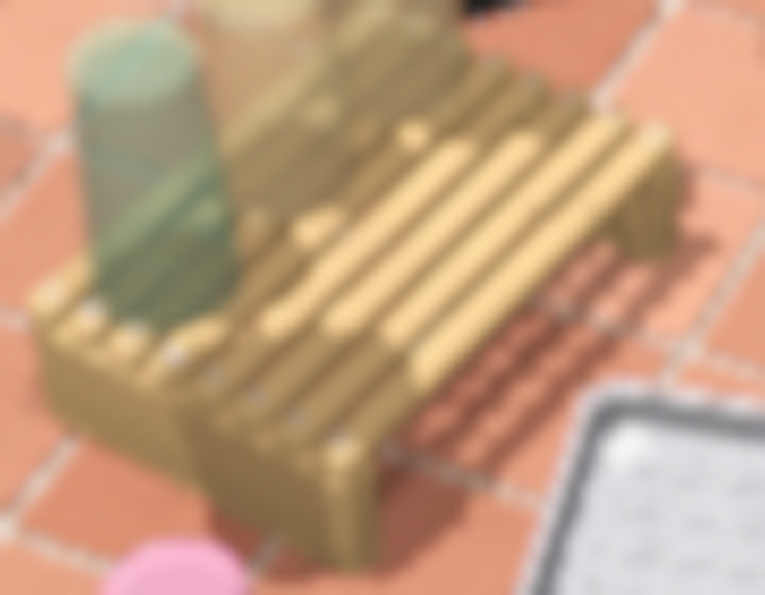

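```bash
cat > h.py <<'E'
import numpy as np, cv2
from station import vision
from scipy.optimize import least_squares
I={n:vision.camera_info(n) for n in("side","top")}
def proj(n,P):
    i=I[n];M=np.linalg.inv(i["cam_to_world"]);p=np.atleast_2d(P)@M[:3,:3].T+M[:3,3]
    p=p*[1,-1,-1]
    return cv2.projectPoints(p,np.zeros(3),np.zeros(3),i["intrinsics"],i["dist_coeffs"])[0][:,0]
def topix(n,uv,z):
    i=I[n];d=cv2.undistortPoints(np.array([[uv]],float),i["intrinsics"],i["dist_coeffs"])[0,0]
    T=i["cam_to_world"];r=T[:3,:3]@[d[0],-d[1],-1];return T[:3,3]+r*(z-T[2,3])/r[2]
def un(c,off,f): return ((np.array(c)+.5)/f-.5)+off
def W(p,P):
    c,s=np.cos(p[2]),np.sin(p[2]);P=np.array(P,float)
    return np.c_[p[0]+c*P[:,0]-s*P[:,1],p[1]+s*P[:,0]+c*P[:,1],P[:,2]]
def fit(obs,p0,extra=0):
    # obs: (cam, px, local pt)
    def f(p):
        r=[]
        for n,px,L in obs:
            r+=list(proj(n,W(p,[L]))[0]-px)
        return np.array(r)
    s=least_squares(f,p0,loss="soft_l1");return s.x,f(s.x).reshape(-1,2)
E
cat > m0.py <<'E'
from h import *
T=lambda c:un(c,[230,170],11); S=lambda c:un(c,[190,195],8.5)
rack=[("top",T((75,460)),(0,.094,0)),("top",T((112,467)),(0,.078,0)),("top",T((618,542)),(0,-.078,0)),("top",T((660,547)),(0,-.094,0)),
("side",S((335,567)),(0,.094,0)),("side",S((378,570)),(0,.078,0)),("side",S((640,256)),(0,-.078,0)),("side",S((678,258)),(0,-.094,0))]
a=topix("top",rack[0][1],0);print(a)
p,r=fit(rack,[a[0],a[1],-.1]);print("rack",p,np.degrees(p[2]));print(r.round(1))
for n in("top","side"):
  for L in [(0,0,0)]: pass
a,b=[topix("top",T(c),.058) for c in((55,442),(655,520))];d=b-a;print("slat",a,b,np.hypot(*d[:2]),np.degrees(np.arctan2(d[0],-d[1])))
T=lambda c:un(c,[190,160],5); S=lambda c:un(c,[180,170],4.2)
tray=[("top",T((160,357)),(.112,.075,.02)),("top",T((376,311)),(.112,-.075,.02)),("top",T((160,523)),(0,.094,.038)),("top",T((437,463)),(0,-.094,.038)),("top",T((160,540)),(-.01,.094,.002)),
("side",S((283,457)),(.112,.075,.02)),("side",S((335,295)),(.112,-.075,.02)),("side",S((505,285)),(-.005,-.094,.038)),("side",S((458,508)),(-.005,.094,.038))]
a=topix("top",T((300,497)),.038)
p,r=fit(tray,[a[0],a[1],.2]);print("tray",p,np.degrees(p[2]));print(r.round(1))
E
python3 m0.py
```

```text
[0.63884288 0.31635876 0.        ]
rack [ 0.62469705  0.22623129 -0.1617575 ] -9.26802202031854
[[-0.8 -0.3]
 [ 0.5 -0.2]
 [-0.5 -0.2]
 [ 0.3  0. ]
 [ 1.   1.6]
 [-0.5 -2.4]
 [ 1.   1.6]
 [-0.4 -1.7]]
slat [0.63227583 0.31576162 0.058     ] [0.60684669 0.13559157 0.058     ] 0.18195573483786018 -8.03364328501535
tray [0.47282523 0.26918427 0.2079938 ] 11.917166722236482
[[-0.8  0.2]
 [-0.4  0. ]
 [-0.9  0.3]
 [-0.3  0.1]
 [ 1.2  0.8]
 [-1.8  0.9]
 [ 0.2 -1.4]
 [ 1.6 -1.7]
 [-0.7 -1.7]]
```

```bash
cat > ov.py <<'E'
from h import *
import sys
def box(x0,x1,y0,y1,z0,z1):
    c=[(x,y,z) for x in(x0,x1) for y in(y0,y1) for z in(z0,z1)]
    return [(c[a],c[b]) for a in range(8) for b in range(a+1,8) if bin(a^b).count('1')==1]
RACK=box(0,.135,.078,.094,0,.048)+box(0,.135,-.094,-.078,0,.048)
TRAY=box(-.01,0,-.094,.094,.002,.038)+box(0,.112,-.075,.075,.0,.02)
def overlay(img,n,items,off,size,f,out):
    x,y=off;w,h=size
    c=cv2.resize(img[y:y+h,x:x+w],None,fx=f,fy=f,interpolation=2)
    for p,E,col in items:
        for a,b in E:
            q=(proj(n,W(p,[a,b]))-off+.5)*f-.5
            cv2.line(c,tuple(int(v) for v in q[0].round()),tuple(int(v) for v in q[1].round()),col,1,cv2.LINE_AA)
    cv2.imwrite(out,c)
E
python3 - <<'E'
from ov import *
t=cv2.imread("pics/top0.png");s=cv2.imread("pics/side0.png")
it=[((.6247,.2262,np.radians(-8.5)),RACK,(255,255,0)),((.4728,.2692,.208),TRAY,(0,255,0))]
overlay(t,"top",it,(210,165),(100,105),5.5,"pics/o1.png")
overlay(s,"side",it,(185,190),(130,110),5.4,"pics/o2.png")
E
```

```text
(no output)
```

View pics/o1.png

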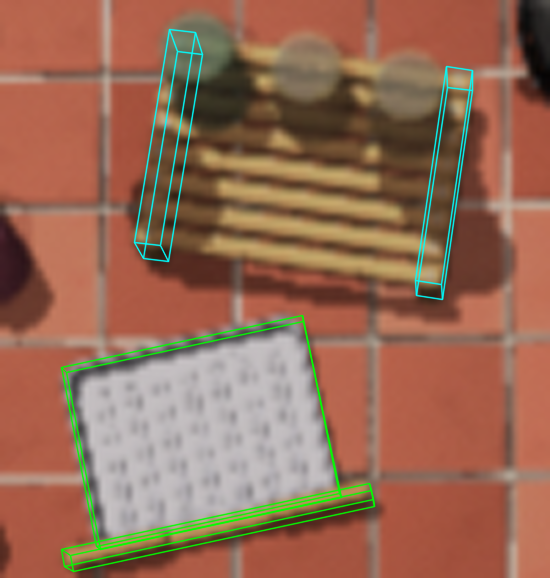

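View pics/o2.png

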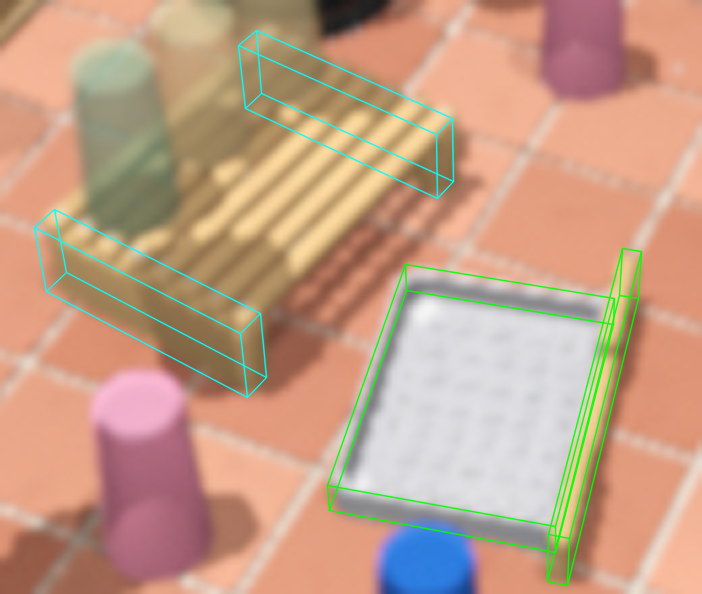

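```bash
python3 - <<'E'
from h import *
import cv2
t=cv2.imread("pics/top0.png");s=cv2.imread("pics/side0.png")
T=lambda c:un(c,[190,160],5)
for nm,c in(("blue",(28,480)),("pink",(66,233))): print(nm,[topix("top",T(c),z).round(3) for z in(.1,)])
# side: glass tops
S=lambda c:un(c,[180,170],4.2)
print("pink side top",topix("side",S((131,400)),.1),"blue",topix("side",S((352,517)),.1))
p=(.4728,.2692,.208)
print(W(p,[(.09,.075,0),(.112,.075,0),(0,.094,0),(.06,.075,0)]).round(3))
E
```

```text
blue [array([0.476, 0.434, 0.1  ])]
pink [array([0.636, 0.414, 0.1  ])]
pink side top [0.6304551  0.41566755 0.1       ] blue [0.47743411 0.43700607 0.1       ]
[[0.545 0.361 0.   ]
 [0.567 0.366 0.   ]
 [0.453 0.361 0.   ]
 [0.516 0.355 0.   ]]
```

Request:
arm_command --pt "1 0.036 -0.027 0 0 0 0.1" --pt "1 0.072 -0.053 0 0 0 0.2" --pt "1 0.108 -0.08 0 0 0 0.3" --pt "1 0.144 -0.107 0 0 0 0.4" --pt "1 0.18 -0.133 0 0 0 0.443" --pt "1 0.215 -0.16 0 0 0 0.443" --pt "1 0.251 -0.187 0 0 0 0.443" --pt "1 0.287 -0.213 0 0 0 0.443"

```text
clock: 0.9
eef_pos: [0.5458, 0.3275, 0.4043]
eef_rot: [-2.222, -2.22, 0.001]
ft_force: [-1.3, 0.4, -0.3]
gripper_width: -0.0002
```

Request:
arm_command --pt "1 0 0 0 0.1 0 0" --pt "1 0 0 0 0.2 0 0" --pt "1 0 0 0 0.3 0 0" --pt "1 0 0 -0.03 0.349 0 0" --pt "1 0 0 -0.07 0.349 0 0" --pt "1 0 0 -0.11 0.349 0 0" --pt "1 0 0 -0.14 0.349 0 0" --pt "1 0 0 -0.14 0.349 0 0"

```text
clock: 1.7
eef_pos: [0.5425, 0.3282, 0.2591]
eef_rot: [-2.032, -2.027, -0.346]
ft_force: [0.1, 0.5, -0.6]
gripper_width: 0.0003
```

```bash
cat > look.py <<'E'
from ov import *
from station import telemetry
import sys
def look(k,items=[]):
    s=vision.capture("side")[:,:,::-1].copy();t=vision.capture("top")[:,:,::-1].copy()
    cv2.imwrite(f"pics/side{k}.png",s);cv2.imwrite(f"pics/top{k}.png",t)
    overlay(s,"side",items,(185,180),(150,130),4.5,f"pics/sc{k}.png")
    overlay(t,"top",items,(190,165),(120,110),5,f"pics/tc{k}.png")
    o=telemetry.observe();print(o["clock"],o["eef_pos"].round(4),o["ft_force"].round(1))
if __name__=="__main__": look(sys.argv[1])
E
python3 look.py 1
```

```text
1.8 [0.5445 0.3289 0.2651] [ 0.  -0.1  0.5]
```

View pics/sc1.png

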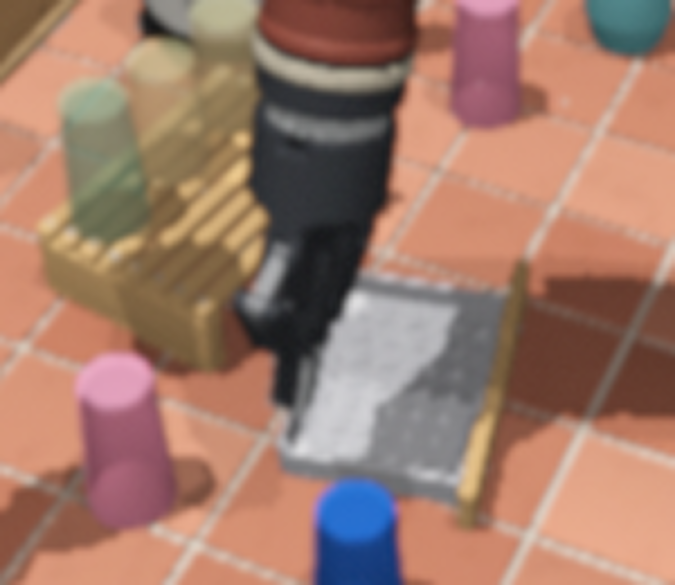

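View pics/tc1.png

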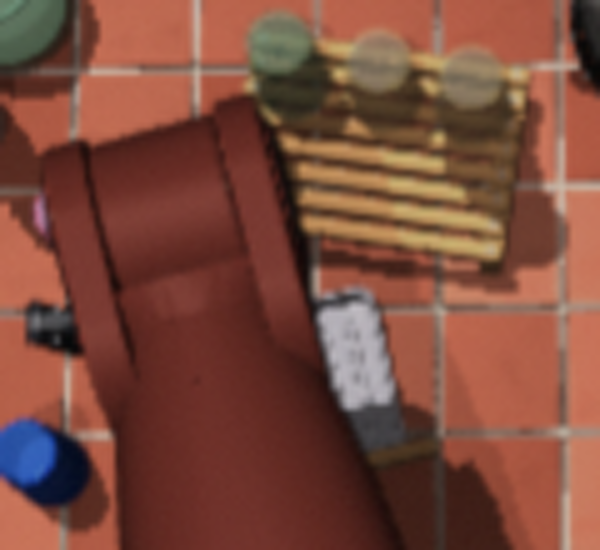

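Request:
arm_command --pt "1 0 0 -0.02 0 0 0" --pt "1 0 0 -0.04 0 0 0" --pt "1 0 0 -0.06 0 0 0" --pt "1 0 0 -0.075 0 0 0" --pt "1 0 0 -0.083 0 0 0" --pt "1 0 0 -0.089 0 0 0" --pt "1 0 0 -0.089 0 0 0" --pt "1 0 0 -0.089 0 0 0"

```text
clock: 2.6
eef_pos: [0.545, 0.329, 0.1766]
eef_rot: [-2.032, -2.031, -0.36]
ft_force: [-0.1, 0.4, -0.7]
gripper_width: -0.0001
```

```bash
python3 look.py 2
```

```text
2.7 [0.545  0.329  0.1767] [-0.1  0.6  0.2]
```

View pics/sc2.png

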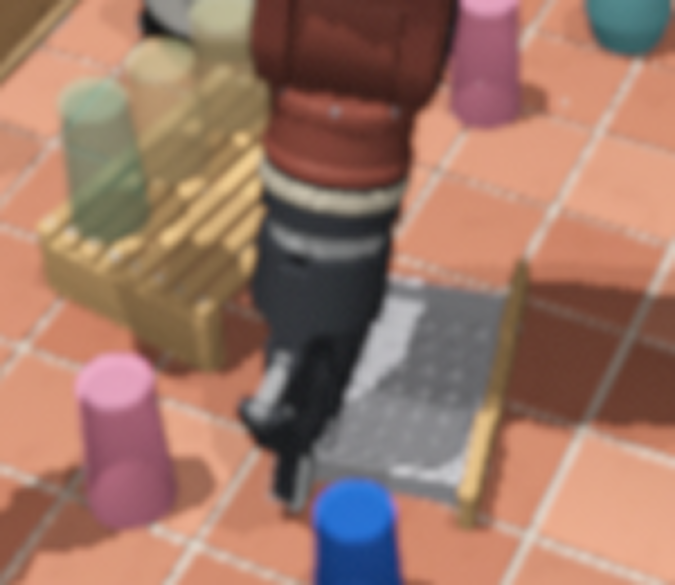

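The tip (side crop 290,500) sits just left of the pan's left wall near its inner end. I'll push to the right.

Request:
arm_command --pt "1 0 -0.004 0 0 0 0" --pt "1 0 -0.008 0 0 0 0" --pt "1 0 -0.012 0 0 0 0" --pt "1 0 -0.016 0 0 0 0" --pt "1 0 -0.02 0 0 0 0" --pt "1 0 -0.024 0 0 0 0" --pt "1 0 -0.028 0 0 0 0" --pt "1 0 -0.03 0 0 0 0"

```text
clock: 3.5
eef_pos: [0.5447, 0.2986, 0.1759]
eef_rot: [-2.032, -2.031, -0.359]
ft_force: [1.6, 4.9, 1.4]
gripper_width: -0.0
```

```bash
python3 look.py 3
```

```text
3.6 [0.5447 0.2986 0.1758] [0.1 2.5 1.5]
```

View pics/sc3.png

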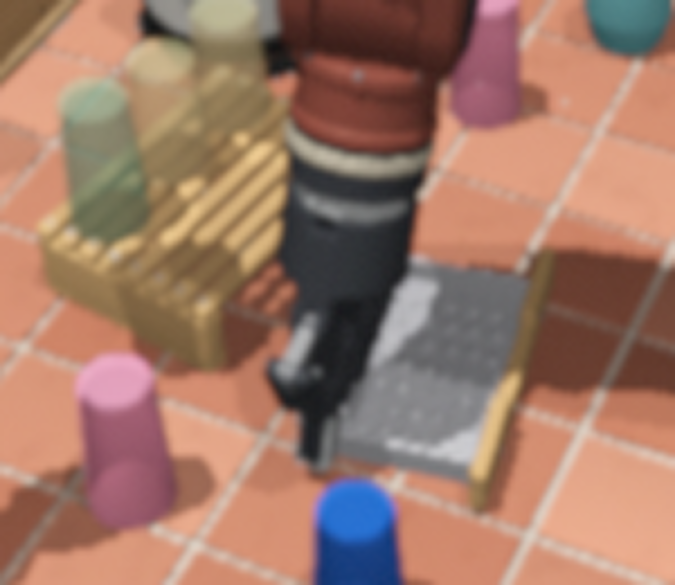

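View pics/tc3.png

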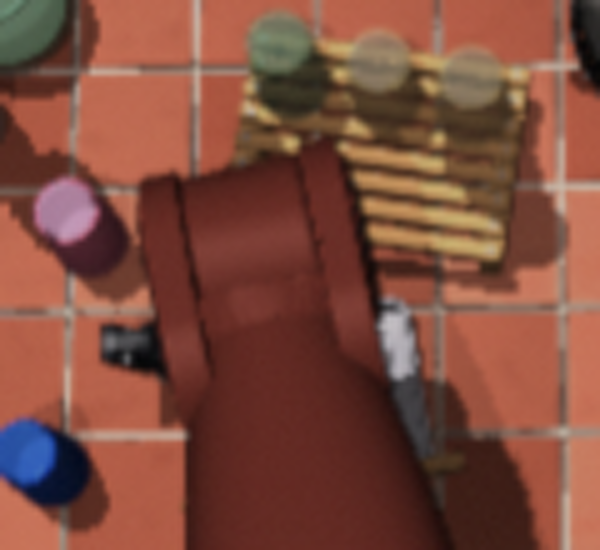

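```bash
python3 - <<'E'
from h import *
T=lambda c:un(c,[190,165],5); S=lambda c:un(c,[185,180],4.5)
def go(o):
    p,r=fit(o,[.47,.25,.1]);print(p,np.degrees(p[2]));print(r.round(1).tolist())
go([("side",S((521,261)),(-.005,-.094,.038)),("side",S((470,524)),(-.01,.094,.002)),("side",S((468,503)),(.0,.075,.0))])
go([("top",T((402,299)),(.112,-.075,.02)),("top",T((467,458)),(-.005,-.094,.038)),("side",S((546,248)),(-.005,-.094,.038)),("side",S((483,510)),(-.01,.094,.002)),("side",S((475,481)),(.0,.075,.0))])
E
```

```text
[0.4743941  0.26818154 0.22243078] 12.744344879567151
[[0.2, -2.3], [0.7, 1.4], [-1.3, -0.1]]
[0.46882142 0.25257835 0.16750761] 9.597479150819947
[[0.8, -0.8], [-0.7, -0.1], [0.3, -2.1], [0.2, 0.4], [-0.0, 0.8]]
```

Request:
arm_command --pt "1 0 -0.003 0 0 0 0" --pt "1 0 -0.006 0 0 0 0" --pt "1 0 -0.009 0 0 0 0" --pt "1 0 -0.012 0 0 0 0" --pt "1 0 -0.015 0 0 0 0" --pt "1 0 -0.017 0 0 0 0" --pt "1 0 -0.018 0 0 0 0" --pt "1 0 -0.018 0 0 0 0"

```text
clock: 4.4
eef_pos: [0.5447, 0.2807, 0.1758]
eef_rot: [-2.033, -2.031, -0.358]
ft_force: [0.6, 4.0, 2.4]
gripper_width: -0.0002
```

```bash
python3 look.py 4
```

```text
4.5 [0.5447 0.2808 0.1757] [0.6 2.2 2.2]
```

View pics/sc4.png

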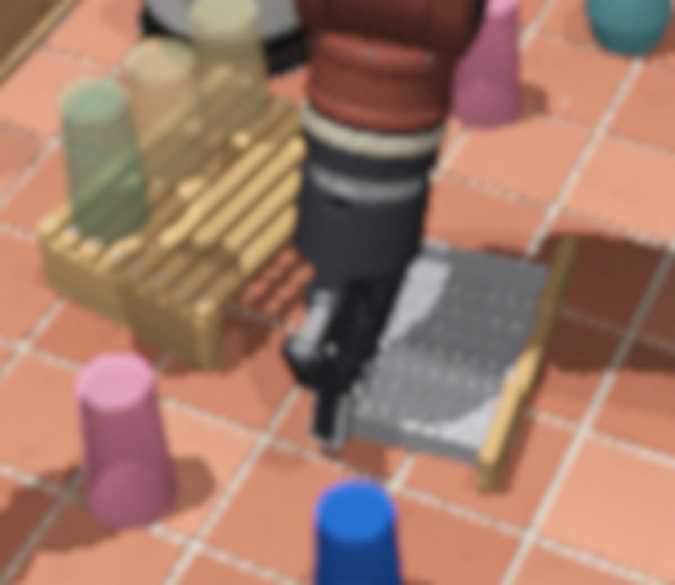

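View pics/tc4.png

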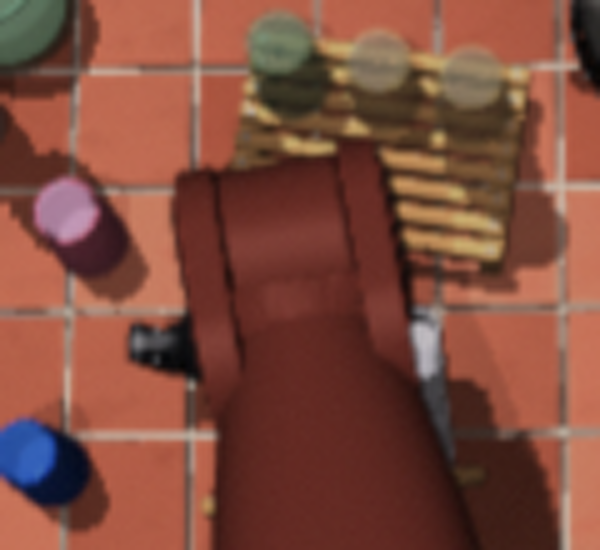

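Request:
arm_command --pt "1 0 0.01 0 0 0 0" --pt "1 0 0.02 0 0 0 0" --pt "1 0 0.02 0.04 0 0 0" --pt "1 0 0.02 0.08 0 0 0" --pt "1 -0.02 0.02 0.12 -0.1 0 0" --pt "1 -0.06 0.02 0.15 -0.2 0 0" --pt "1 -0.1 0.02 0.17 -0.3 0 0" --pt "1 -0.14 0.02 0.18 -0.349 0 0"

```text
clock: 5.3
eef_pos: [0.4033, 0.3015, 0.358]
eef_rot: [2.219, 2.218, 0.0]
ft_force: [-1.2, 1.8, -0.5]
gripper_width: -0.0002
```

```bash
python3 look.py 5
```

```text
5.4 [0.4013 0.3023 0.3579] [ 1.4  0.2 -0.3]
```

View pics/sc5.png

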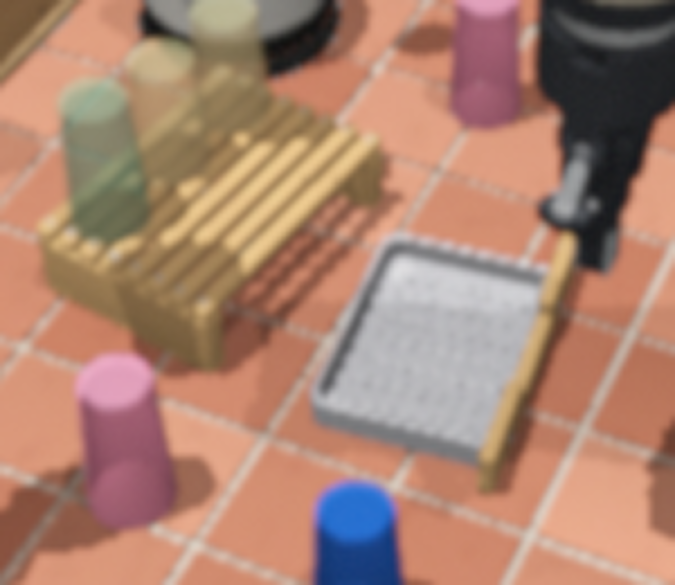

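View pics/tc5.png

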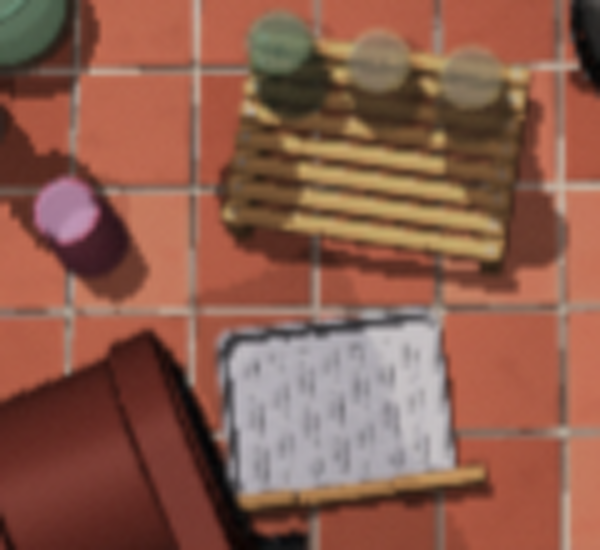

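```bash
cat > loc.py <<'E'
from h import *
R=np.array([.6247,.2262,np.radians(-8.5)])
def rel(p):
    d=np.array(p[:2])-R[:2];c,s=np.cos(R[2]),np.sin(R[2])
    return (c*d[0]+s*d[1]).round(4),(-s*d[0]+c*d[1]).round(4),np.degrees(p[2]-R[2]).round(1)
T=lambda c:un(c,[190,165],5); S=lambda c:un(c,[185,180],4.5)
def go(o,p0=(.47,.24,.05)):
    p,r=fit(o,p0);print("tray",p.round(4),np.degrees(p[2]).round(1),"rel rack",rel(p));print(r.round(1).tolist());return p
E
python3 - <<'E'
from loc import *
p=go([("top",T((218,335)),(.112,.075,.02)),("top",T((440,309)),(.112,-.075,.02)),("top",T((487,465)),(0,-.094,.038)),("top",T((487,488)),(-.01,-.094,.002)),("side",S((392,235)),(.112,-.075,.02)),("side",S((312,400)),(.112,.075,.02)),("side",S((570,237)),(-.005,-.094,.038)),("side",S((490,490)),(-.01,.094,.002))])
print(W(p,[(-.01,.094,0),(-.01,0,0),(-.01,.07,0),(.112,-.075,0)]))
from ov import *
it=[(R,RACK,(255,255,0)),(p,TRAY,(0,255,0))]
overlay(cv2.imread("pics/top5.png"),"top",it,(190,165),(120,110),5,"pics/o5.png")
E
```

```text
tray [0.4627 0.238  0.1076] 6.2 rel rack (np.float64(-0.162), np.float64(-0.0122), np.float64(14.7))
[[-0.3, -0.2], [-0.3, -0.1], [-0.3, 0.5], [0.1, 0.1], [-0.6, -1.6], [-1.3, -0.2], [0.8, -1.8], [0.9, 1.2]]
[[0.44266699 0.33042075 0.        ]
 [0.4527663  0.23696485 0.        ]
 [0.44524554 0.30655967 0.        ]
 [0.58211809 0.17550661 0.        ]]
```

View pics/o5.png

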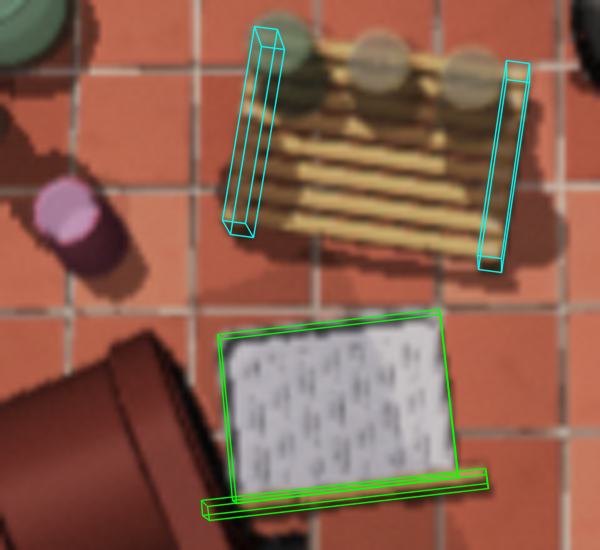

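Request:
arm_command --pt "-1 0 -0.016 0 0 0 -0.1" --pt "-1 0.003 -0.032 -0.02 0 0 -0.148" --pt "-1 0.008 -0.032 -0.06 0 0 -0.148" --pt "-1 0.01 -0.032 -0.1 0 0 -0.148" --pt "-1 0.01 -0.032 -0.14 0 0 -0.148" --pt "-1 0.01 -0.032 -0.165 0 0 -0.148" --pt "-1 0.01 -0.032 -0.175 0 0 -0.148" --pt "-1 0.01 -0.032 -0.175 0 0 -0.148"

```text
clock: 6.2
eef_pos: [0.4141, 0.2689, 0.1795]
eef_rot: [-2.38, -2.05, 0.004]
ft_force: [-0.9, 0.9, 0.3]
gripper_width: 0.0856
```

```bash
python3 look.py 6; python3 - <<'E'
import cv2
s=cv2.imread("pics/side6.png");cv2.imwrite("pics/s6c.png",cv2.resize(s[190:310,250:370],None,fx=5,fy=5,interpolation=2))
E
```

```text
6.3 [0.4152 0.2692 0.182 ] [-0.9 -0.   0.6]
```

View pics/s6c.png

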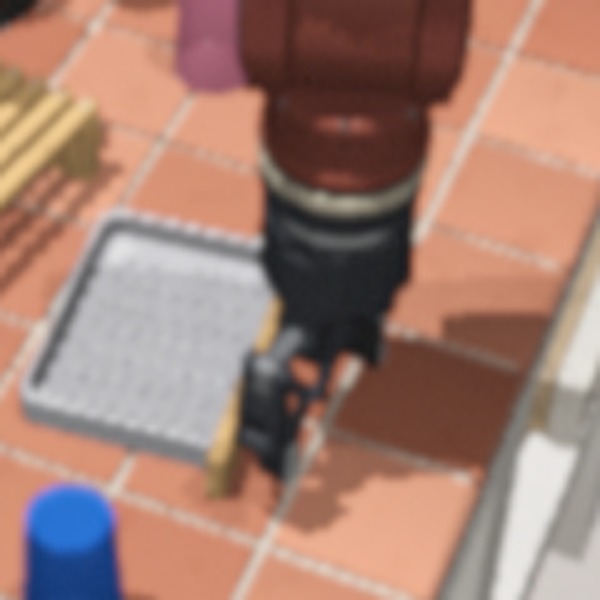

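View pics/tc6.png

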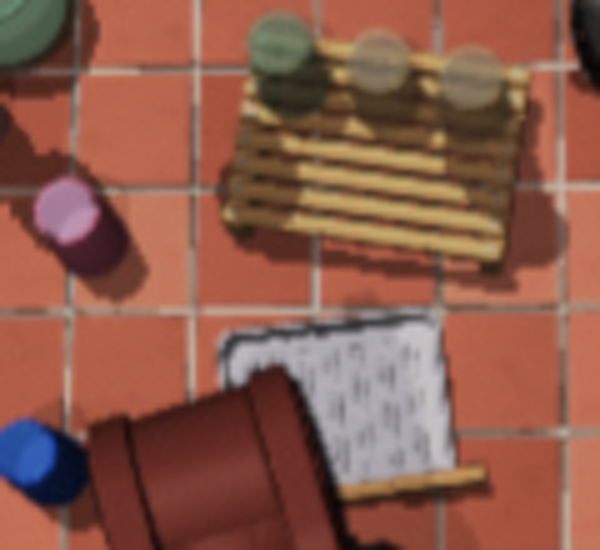

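```bash
python3 - <<'E'
from h import *
import numpy as np
t=np.array([.4152,.2692]);a=np.radians(81.5);u=np.array([np.cos(a),np.sin(a)]);v=np.array([u[1],-u[0]])
for z in(.009,.022):
  for o in(.043,.057):
    for w in(-.011,.011):
      P=t+u*o+v*w; print(z,o,w,((proj("side",[[P[0],P[1],z]])[0]-[250,190]+.5)*5).round())
E
```

```text
0.009 0.043 -0.011 [295. 489.]
0.009 0.043 0.011 [258. 470.]
0.009 0.057 -0.011 [281. 508.]
0.009 0.057 0.011 [244. 489.]
0.022 0.043 -0.011 [296. 473.]
0.022 0.043 0.011 [259. 455.]
0.022 0.057 -0.011 [282. 492.]
0.022 0.057 0.011 [245. 473.]
```

Request:
arm_command --pt "-1 0 0 -0.004 0 0 0" --pt "-1 0 0 -0.008 0 0 0" --pt "-1 0.006 -0.001 -0.009 0 0 0" --pt "-1 0.012 -0.002 -0.009 0 0 0" --pt "-1 0.017 -0.0025 -0.009 0 0 0" --pt "-1 0.022 -0.003 -0.009 0 0 0" --pt "-1 0.027 -0.004 -0.009 0 0 0" --pt "-1 0.03 -0.0045 -0.009 0 0 0"

```text
clock: 7.1
eef_pos: [0.4451, 0.2643, 0.1717]
eef_rot: [-2.38, -2.05, 0.0]
ft_force: [-3.1, 1.6, 0.5]
gripper_width: 0.0851
```

```bash
python3 look.py 7
```

```text
7.2 [0.4451 0.2642 0.1717] [0.7 0.4 0.3]
```

View pics/sc7.png

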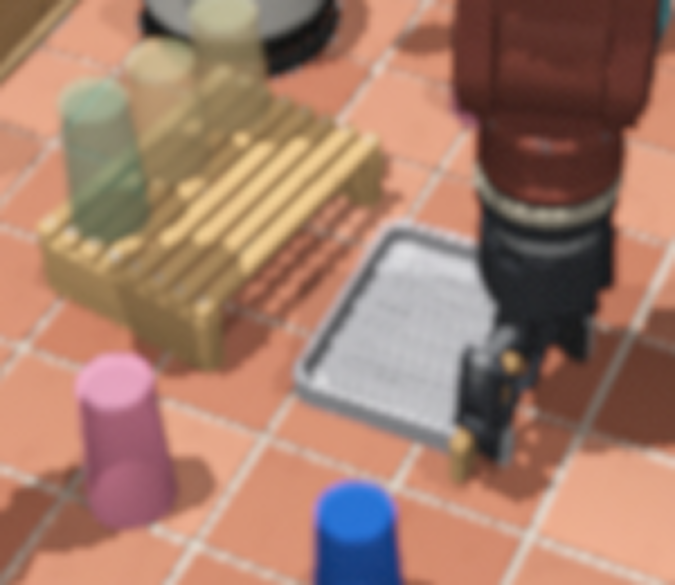

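View pics/tc7.png

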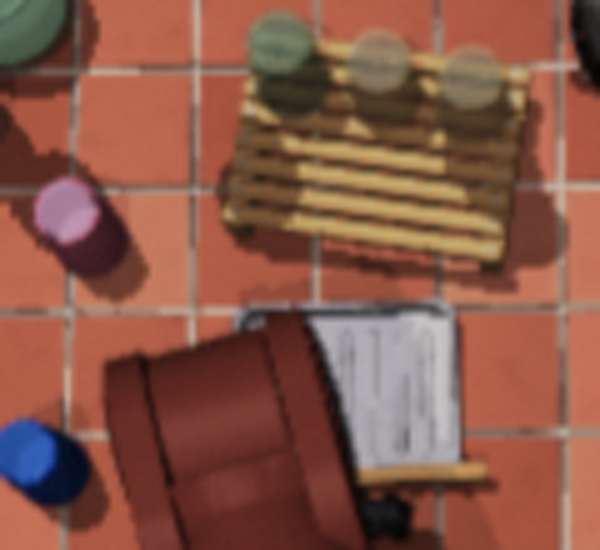

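Request:
arm_command --pt "-1 0.003 -0.0005 0 0 0 0" --pt "-1 0.006 -0.001 0 0 0 0" --pt "-1 0.009 -0.0015 0 0 0 0" --pt "-1 0.012 -0.002 0 0 0 0" --pt "-1 0.015 -0.0023 0 0 0 0" --pt "-1 0.018 -0.0027 0 0 0 0" --pt "-1 0.02 -0.003 0 0 0 0" --pt "-1 0.02 -0.003 0 0 0 0"

```text
clock: 8.0
eef_pos: [0.465, 0.2613, 0.1718]
eef_rot: [2.38, 2.049, 0.0]
ft_force: [-0.1, 0.1, 0.4]
gripper_width: 0.0854
```

```bash
python3 look.py 8
```

```text
8.1 [0.4649 0.2612 0.1719] [-0.4 -0.6 -0.5]
```

View pics/sc8.png

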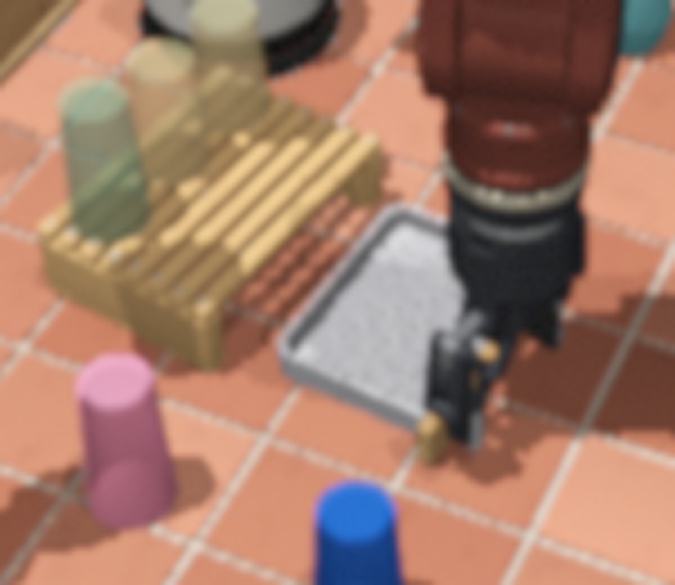

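View pics/tc8.png

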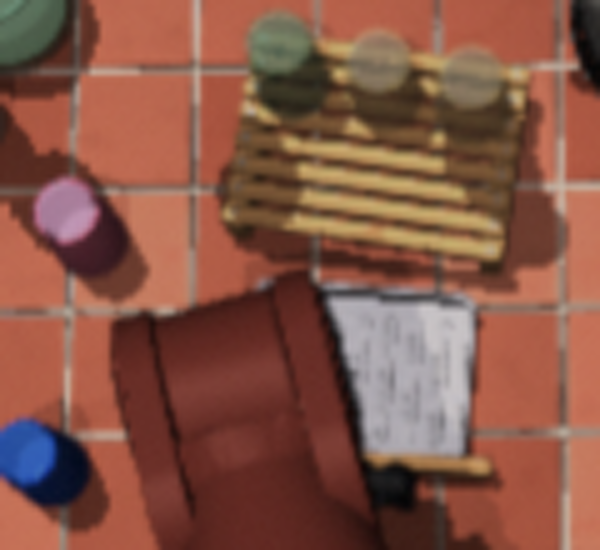

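Request:
arm_command --pt "-1 -0.015 0.002 0 0 0 0" --pt "-1 -0.03 0.004 0 0 0 0" --pt "-1 -0.04 0.0 0.04 0 0 0" --pt "-1 -0.05 -0.03 0.08 0 0 0" --pt "-1 -0.06 -0.07 0.11 0 0 0" --pt "-1 -0.06 -0.11 0.13 0 0 0" --pt "-1 -0.06 -0.15 0.14 0 0 0" --pt "-1 -0.06 -0.19 0.14 0 0 0"

```text
clock: 8.9
eef_pos: [0.4049, 0.0698, 0.314]
eef_rot: [2.377, 2.048, 0.004]
ft_force: [0.6, 0.6, -0.9]
gripper_width: 0.0852
```

```bash
python3 look.py 9;  python3 - <<'E'
import cv2
s=cv2.imread("pics/top9.png");cv2.imwrite("pics/t9c.png",cv2.resize(s[200:275,225:305],None,fx=8,fy=8,interpolation=2))
E
```

```text
9.0 [0.405  0.0677 0.3126] [-0.3  0.2 -0.4]
```

View pics/sc9.png

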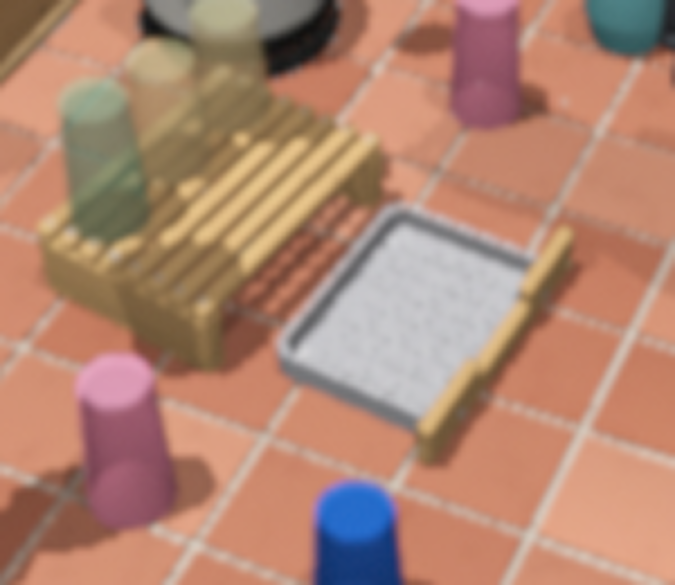

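View pics/t9c.png

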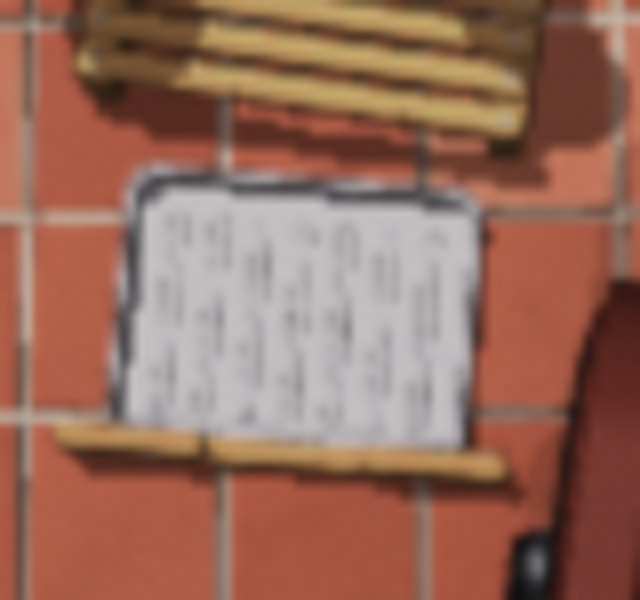

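```bash
python3 - <<'E'
from loc import *
from ov import *
T=lambda c:un(c,[225,200],8)
p=go([("top",T((132,162)),(.112,.075,.02)),("top",T((487,190)),(.112,-.075,.02)),("top",T((507,454)),(0,-.094,.038)),("top",T((58,426)),(0,.094,.038)),("top",T((470,452)),(0,-.075,.02)),("side",S((398,200)),(.112,-.075,.02)),("side",S((281,355)),(.112,.075,.02)),("side",S((570,233)),(-.005,-.094,.038)),("side",S((430,465)),(-.01,.094,.002))],(.48,.23,-.07))
for dy in (-3,): pass
it=[(R,RACK,(255,255,0)),(p,TRAY,(0,255,0))]
overlay(cv2.imread("pics/top9.png"),"top",it,(220,165),(90,105),5.6,"pics/o9.png")
overlay(cv2.imread("pics/side9.png"),"side",it,(185,180),(150,130),4.5,"pics/o9s.png")
E
```

```text
tray [ 0.4851  0.2326 -0.0817] -4.7 rel rack (np.float64(-0.139), np.float64(-0.0143), np.float64(3.8))
[[-0.1, 0.7], [-0.1, 0.5], [0.5, 0.4], [-0.3, -0.4], [-0.6, 0.8], [-0.7, -0.6], [-2.0, -1.5], [-0.1, -2.5], [0.6, 0.6]]
```

View pics/o9.png

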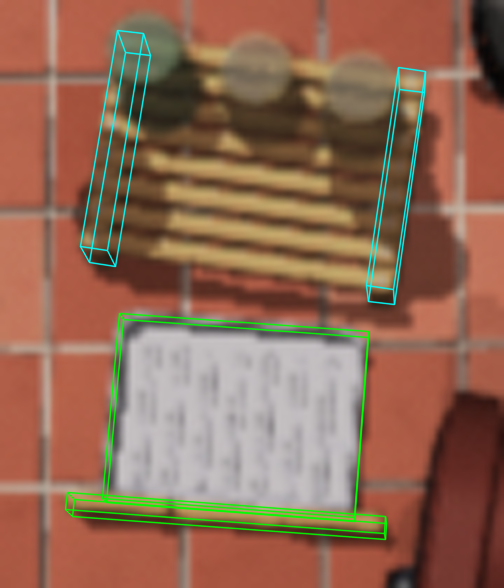

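View pics/o9s.png

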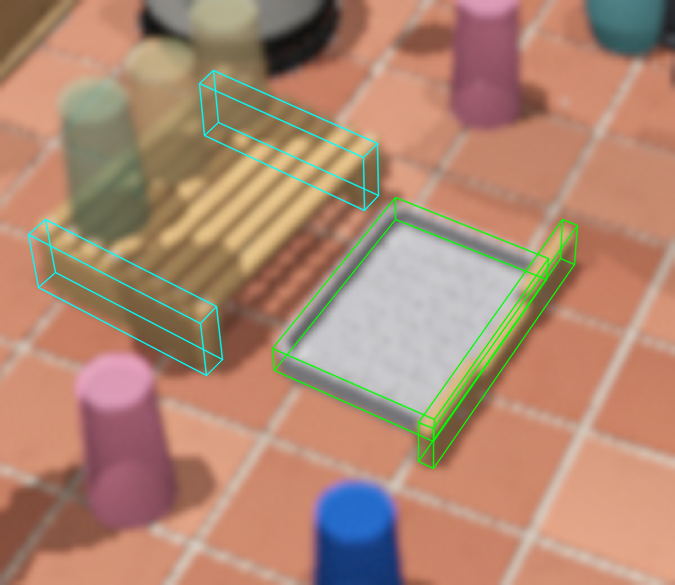

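```bash
python3 - <<'E'
from h import *
from station import telemetry
print(telemetry.observe()["q"].round(3))
s=cv2.imread("pics/top9.png");print(topix("top",(326,222),.1),topix("top",(326,222),.07))
cv2.imwrite("pics/t9p.png",cv2.resize(s[190:260,290:390],None,fx=6,fy=6))
E
```

```text
[-1.550e-01 -5.060e-01 -6.060e-01  1.467e+00 -2.000e-03 -1.000e-03]
[0.58069813 0.0175785  0.1       ] [0.58625512 0.01543868 0.07      ]
```

View pics/t9p.png

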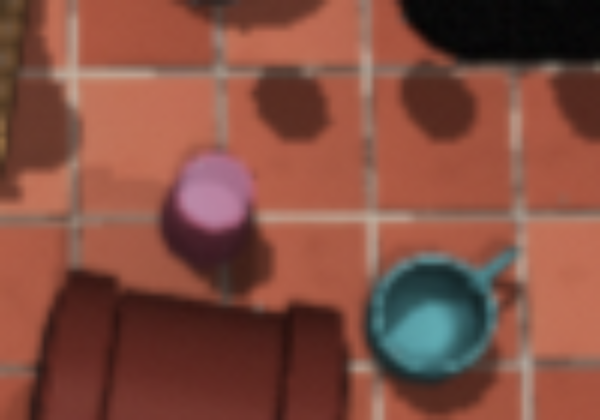

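Request:
arm_command --pt "-0.18 0 0 0.03 0 0 -0.14" --pt "-0.18 0 0 0.04 0 0 -0.28" --pt "-0.18 0.01 0.01 0.04 0 0 -0.42" --pt "-0.18 0.03 0.02 0.04 0 0 -0.56" --pt "-0.18 0.06 0.03 0.04 0 0 -0.7" --pt "-0.18 0.09 0.04 0.04 0 0 -0.84" --pt "-0.18 0.11 0.05 0.04 0 0 -0.98" --pt "-0.18 0.12 0.058 0.04 0 0 -1.12"

```text
clock: 9.8
eef_pos: [0.5259, 0.1303, 0.3512]
eef_rot: [3.107, 0.464, 0.0]
ft_force: [-1.0, 0.3, -0.5]
gripper_width: 0.0504
```

Request:
arm_command --pt "-0.18 0 0 0 0 0 -0.14" --pt "-0.18 0 0 0 0 0 -0.28" --pt "-0.18 0 0 -0.01 0 0 -0.42" --pt "-0.18 0 0 -0.04 0 0 -0.45" --pt "-0.18 0 0 -0.08 0 0 -0.45" --pt "-0.18 0 0 -0.11 0 0 -0.45" --pt "-0.18 0 0 -0.13 0 0 -0.45" --pt "-0.18 0 0 -0.13 0 0 -0.45"

```text
clock: 10.6
eef_pos: [0.5231, 0.1298, 0.2185]
eef_rot: [3.132, -0.232, -0.008]
ft_force: [-1.2, -0.0, -0.6]
gripper_width: 0.0502
```

```bash
python3 look.py 10; python3 -c "
from station import telemetry as t
o=t.observe();print(o['eef_rot'],o['gripper_width'],o['q'])"
```

```text
10.7 [0.5247 0.1297 0.2222] [0.6 0.1 0.2]
[ 3.13283544e+00 -2.31909876e-01  2.20015135e-04] 0.050336606751250235 [ 2.21878384e-04 -2.67274712e-02 -3.70011726e-01  1.22738610e+00
 -1.95167647e-04  1.71879976e+00]
```

View pics/sc10.png

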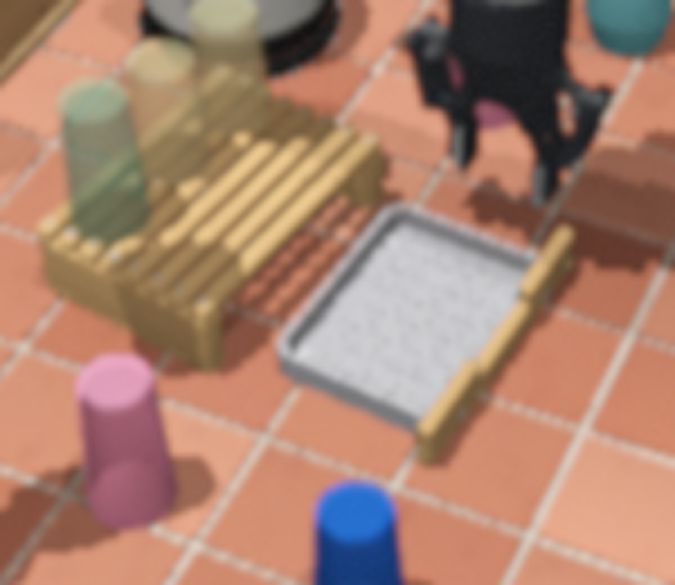

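View pics/tc10.png

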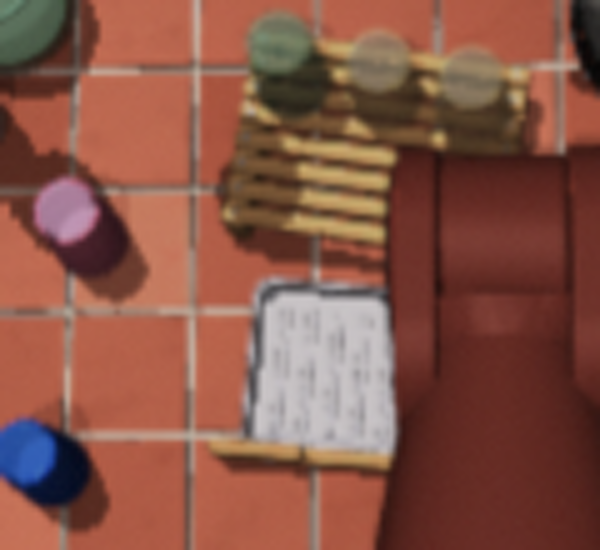

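Request:
arm_command --pt "-0.18 0 -0.004 0 0 0 0" --pt "-0.18 0 -0.004 -0.015 0 0 0" --pt "-0.18 0 -0.004 -0.03 0 0 0" --pt "-0.18 0 -0.004 -0.038 0 0 0" --pt "-0.18 0 -0.004 -0.044 0 0 0" --pt "-0.18 0 -0.004 -0.044 0 0 0" --pt "-0.18 0 -0.004 -0.044 0 0 0" --pt "-0.18 0 -0.004 -0.044 0 0 0"

```text
clock: 11.5
eef_pos: [0.5249, 0.1254, 0.1782]
eef_rot: [-3.133, 0.232, -0.001]
ft_force: [0.5, -0.1, -0.2]
gripper_width: 0.0503
```

```bash
python3 look.py 11
```

```text
11.6 [0.5249 0.1254 0.1783] [-0.2  0.4  0.8]
```

View pics/sc11.png

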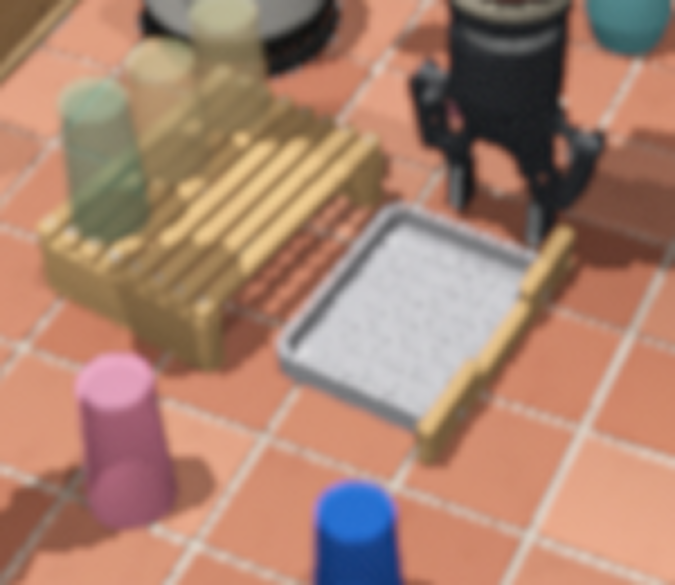

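Request:
arm_command --pt "-0.18 0.0006 0.004 0 0 0 0" --pt "-0.18 0.0012 0.008 0 0 0 0" --pt "-0.18 0.0018 0.012 0 0 0 0" --pt "-0.18 0.0023 0.0155 0 0 0 0" --pt "-0.18 0.0028 0.019 0 0 0 0" --pt "-0.18 0.0033 0.022 0 0 0 0" --pt "-0.18 0.0036 0.024 0 0 0 0" --pt "-0.18 0.0036 0.024 0 0 0 0"

```text
clock: 12.4
eef_pos: [0.5282, 0.1496, 0.1777]
eef_rot: [-3.133, 0.232, 0.0]
ft_force: [-0.8, -1.6, 1.6]
gripper_width: 0.0504
```

```bash
python3 look.py 12
```

```text
12.5 [0.5282 0.1495 0.1777] [-0.4 -1.3  0.7]
```

View pics/sc12.png

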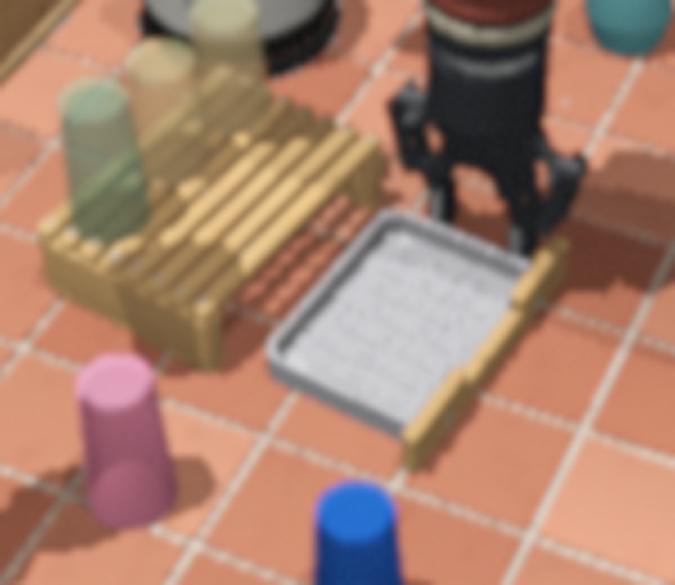

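View pics/tc12.png

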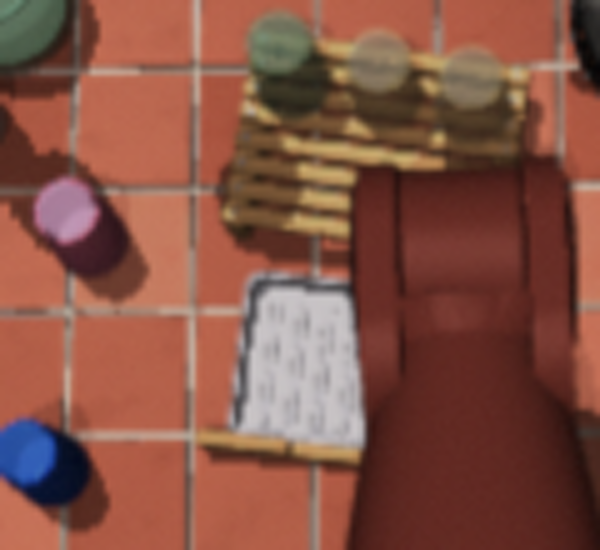

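```bash
python3 - <<'E'
import cv2
s=cv2.imread("pics/top12.png");cv2.imwrite("pics/t12c.png",cv2.resize(s[200:270,225:270],None,fx=8,fy=8,interpolation=2))
s=cv2.imread("pics/side12.png");cv2.imwrite("pics/s12c.png",cv2.resize(s[220:290,225:315],None,fx=8,fy=8,interpolation=2))
E
```

```text
(no output)
```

View pics/t12c.png

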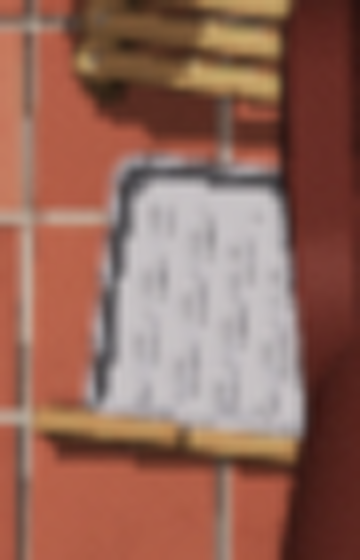

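View pics/s12c.png

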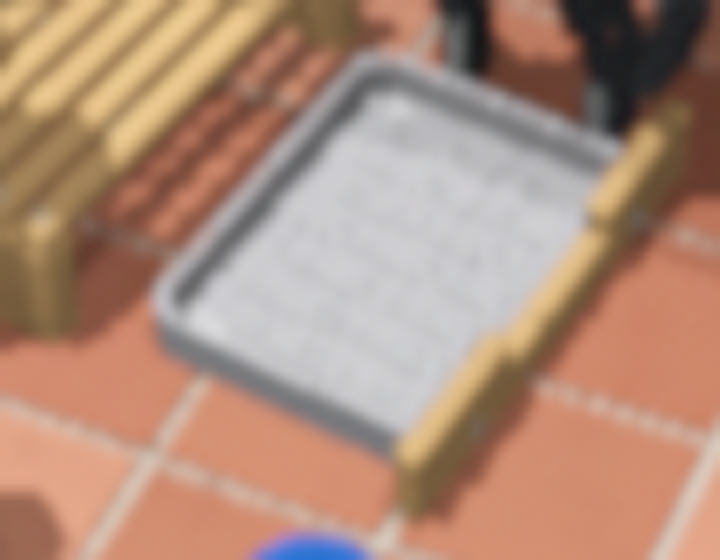

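```bash
python3 - <<'E'
from loc import *
T=lambda c:un(c,[225,200],8);S=lambda c:un(c,[225,220],8)
p=go([("top",T((112,152)),(.112,.075,.02)),("top",T((36,405)),(0,.094,.038)),("top",T((88,407)),(0,.075,.02)),("top",T((181,425)),(-.0,.032,.030)),("side",S((362,45)),(.112,-.075,.02)),("side",S((147,300)),(.112,.075,.02)),("side",S((675,95)),(.0,-.094,.038)),("side",S((408,515)),(-.01,.094,.002)),("side",S((400,430)),(0,.094,.038))],(.48,.23,-.07))
t=np.array([.5282,.1495,0]);print("tcp rel",rel(t))
E
```

```text
tray [ 0.4896  0.2413 -0.1191] -6.8 rel rack (np.float64(-0.1359), np.float64(-0.005), np.float64(1.7))
[[1.1, 0.0], [-0.1, -0.1], [-0.3, 1.0], [0.6, -0.2], [1.5, -0.8], [-0.9, 0.3], [-0.8, -1.2], [1.1, 1.1], [-1.3, 1.3]]
tcp rel (np.float64(-0.0841), np.float64(-0.0901), np.float64(8.5))
```

Request:
arm_command --pt "-0.18 0.0001 0.001 0 0 0 0" --pt "-0.18 0.0003 0.002 0 0 0 0" --pt "-0.18 0.0004 0.003 0 0 0 0" --pt "-0.18 0.0006 0.004 0 0 0 0" --pt "-0.18 0.0007 0.0045 0 0 0 0" --pt "-0.18 0.0007 0.0045 0 0 0 0" --pt "-0.18 0.0007 0.0045 0 0 0 0" --pt "-0.18 0.0007 0.0045 0 0 0 0"

```text
clock: 13.3
eef_pos: [0.5289, 0.154, 0.1777]
eef_rot: [-3.133, 0.232, -0.0]
ft_force: [-2.5, -2.1, 0.7]
gripper_width: 0.0505
```

Request:
arm_command --pt "-0.18 -0.002 -0.012 0 0 0 0" --pt "-0.18 -0.003 -0.024 0.005 0 0 0" --pt "-0.18 -0.003 -0.03 0.04 0 0 0" --pt "-0.18 -0.01 -0.04 0.08 0 0 0.1" --pt "-0.18 -0.04 -0.06 0.12 0 0 0.24" --pt "-1 -0.08 -0.07 0.14 0 0 0.38" --pt "-1 -0.12 -0.08 0.15 0 0 0.52" --pt "-1 -0.12 -0.1 0.15 0 0 0.66"

```text
clock: 14.1
eef_pos: [0.4062, 0.0538, 0.3308]
eef_rot: [3.035, 0.805, 0.008]
ft_force: [1.1, -0.8, -0.3]
gripper_width: 0.0852
```

```bash
python3 look.py 13; python3 - <<'E'
import cv2
s=cv2.imread("pics/top13.png");cv2.imwrite("pics/t13c.png",cv2.resize(s[195:270,225:305],None,fx=8,fy=8,interpolation=2))
s=cv2.imread("pics/side13.png");cv2.imwrite("pics/s13c.png",cv2.resize(s[200:290,215:315],None,fx=7,fy=7,interpolation=2))
E
```

```text
14.2 [0.4086 0.0522 0.329 ] [ 0.   0.3 -0.2]
```

View pics/t13c.png

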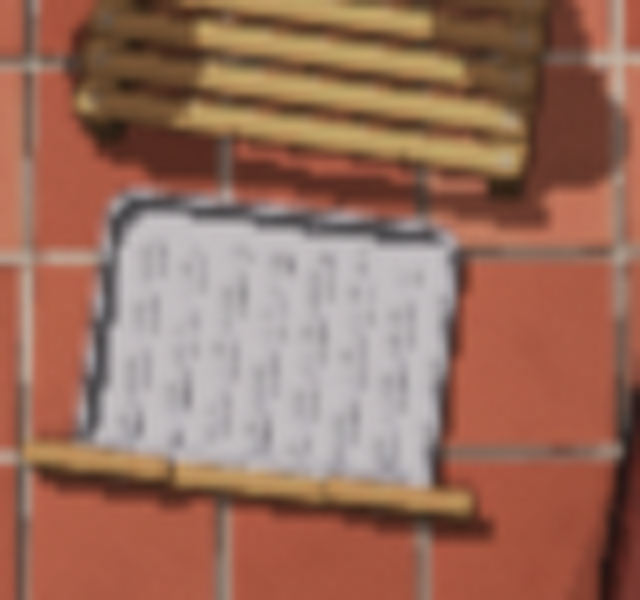

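View pics/s13c.png

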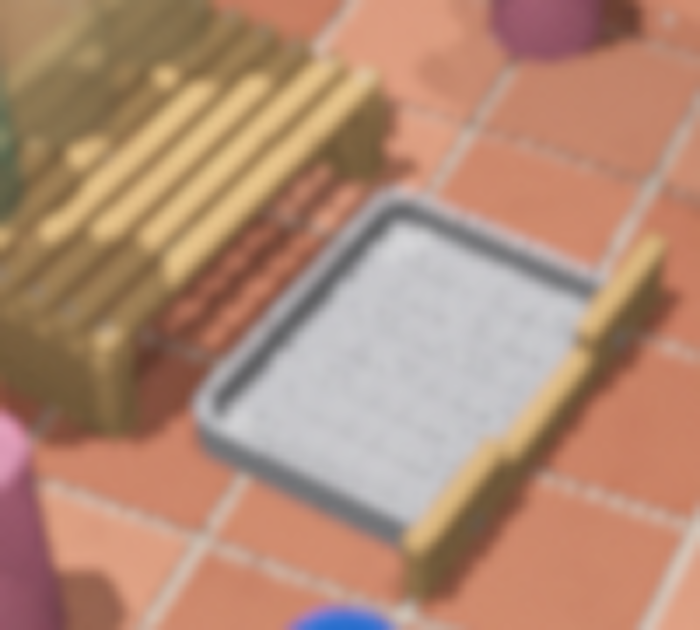

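```bash
python3 - <<'E'
from loc import *
from ov import *
T=lambda c:un(c,[225,195],8);S=lambda c:un(c,[215,200],7)
p=go([("top",T((108,188)),(.112,.075,.02)),("top",T((463,233)),(.112,-.075,.02)),("top",T((25,440)),(0,.094,.038)),("top",T((474,488)),(0,-.094,.038)),("top",T((78,440)),(0,.075,.02)),("top",T((435,487)),(0,-.075,.02)),("side",S((390,183)),(.112,-.075,.02)),("side",S((190,402)),(.112,.075,.02)),("side",S((655,232)),(.0,-.094,.038)),("side",S((418,600)),(-.01,.094,.002)),("side",S((405,545)),(0,.094,.038))],(.48,.23,-.07))
it=[(R,RACK,(255,255,0)),(p,TRAY,(0,255,0))]
overlay(cv2.imread("pics/top13.png"),"top",it,(220,165),(90,105),5.6,"pics/o13.png")
E
```

```text
tray [ 0.491   0.2463 -0.1295] -7.4 rel rack (np.float64(-0.1352), np.float64(0.0001), np.float64(1.1))
[[0.5, -0.1], [0.3, -0.4], [-0.2, -0.2], [0.3, 0.8], [-0.5, 1.2], [-0.4, 0.8], [0.3, -0.5], [-0.9, 1.0], [-0.8, -1.4], [0.7, 0.8], [-0.8, -1.7]]
```

View pics/o13.png

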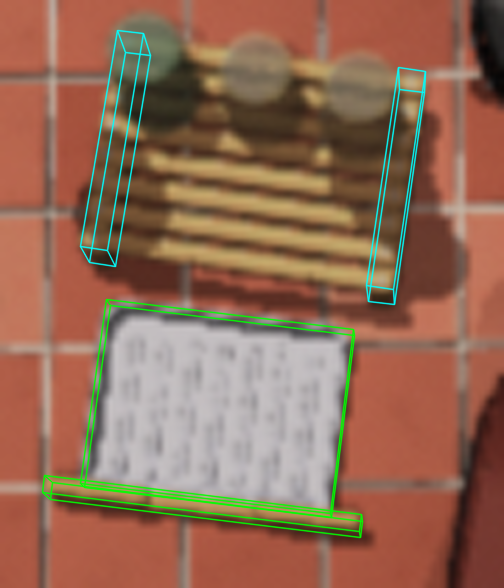

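Request:
arm_command --pt "-1 0.005 0.03 0 0 0 0.13" --pt "-1 0.01 0.06 0 0 0 0.26" --pt "-1 0.015 0.09 0 0 0 0.39" --pt "-1 0.02 0.12 0 0 0 0.52" --pt "-1 0.025 0.15 0 0 0 0.65" --pt "-1 0.03 0.18 0 0 0 0.78" --pt "-1 0.035 0.198 0 0 0 0.904" --pt "-1 0.035 0.198 0 0 0 0.904"

```text
clock: 15.0
eef_pos: [0.4442, 0.2538, 0.327]
eef_rot: [-2.384, -2.044, 0.001]
ft_force: [-0.3, 0.2, -0.0]
gripper_width: 0.0853
```

```bash
python3 -c "
from loc import *
from station import telemetry as t
o=t.observe();r=o['eef_rot'];p=o['eef_pos'];print(p,2*np.degrees(np.arctan2(r[1],r[0])),rel([p[0],p[1],0]))"
```

```text
[0.44422854 0.25376222 0.32695067] -278.791973548959 (np.float64(-0.1826), np.float64(0.0006), np.float64(8.5))
```

Request:
arm_command --pt "-1 0 0 -0.04 0 0 0.005" --pt "-1 0 0 -0.08 0 0 0.005" --pt "-1 0 0 -0.12 0 0 0.005" --pt "-1 0 0 -0.145 0 0 0.005" --pt "-1 0 0 -0.155 0 0 0.005" --pt "-1 0.007 -0.001 -0.156 0 0 0.005" --pt "-1 0.014 -0.002 -0.156 0 0 0.005" --pt "-1 0.02 -0.003 -0.156 0 0 0.005"

```text
clock: 15.8
eef_pos: [0.4658, 0.2489, 0.1736]
eef_rot: [2.382, 2.047, 0.005]
ft_force: [-0.3, 0.5, 0.1]
gripper_width: 0.0855
```

Request:
arm_command --pt "-1 0.004 -0.0006 0 0 0 0" --pt "-1 0.008 -0.0012 0 0 0 0" --pt "-1 0.012 -0.0018 0 0 0 0" --pt "-1 0.016 -0.0024 0 0 0 0" --pt "-1 0.02 -0.003 0 0 0 0" --pt "-1 0.024 -0.0036 0 0 0 0" --pt "-1 0.026 -0.0039 0 0 0 0" --pt "-1 0.026 -0.0039 0 0 0 0"

```text
clock: 16.6
eef_pos: [0.49, 0.2451, 0.172]
eef_rot: [-2.381, -2.049, 0.0]
ft_force: [-3.9, 1.4, 2.5]
gripper_width: 0.0853
```

```bash
python3 look.py 14
```

```text
16.7 [0.4899 0.2451 0.1719] [-3.5  0.5  3.5]
```

View pics/sc14.png

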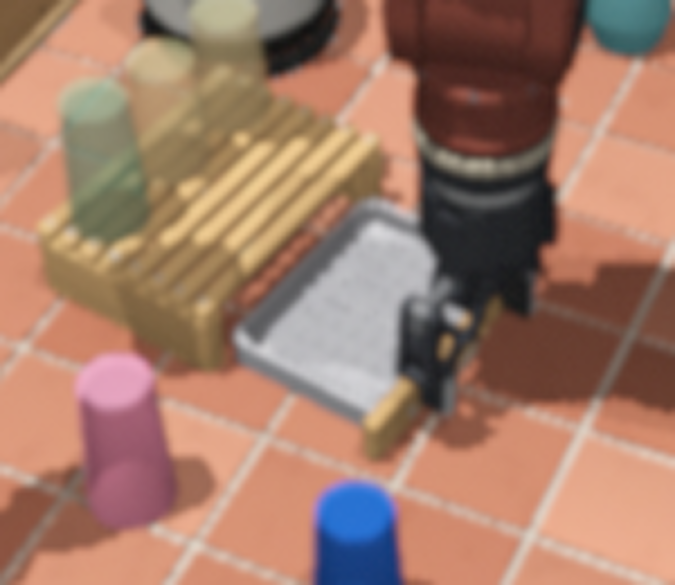

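View pics/tc14.png

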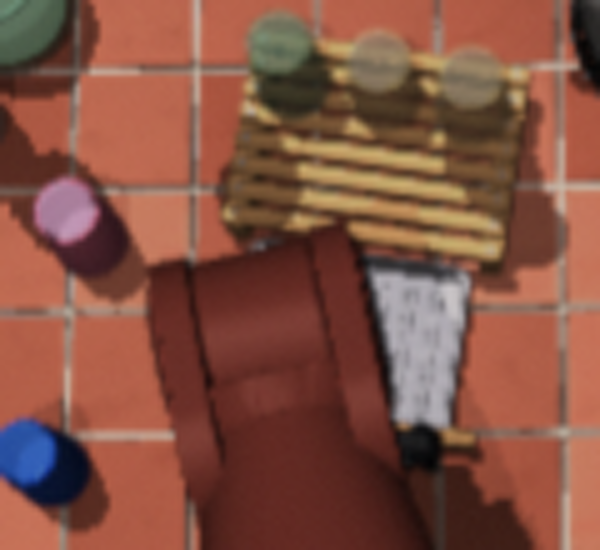

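Request:
arm_command --pt "-1 0.003 -0.0004 0 0 0 0" --pt "-1 0.006 -0.0009 0 0 0 0" --pt "-1 0.009 -0.0013 0 0 0 0" --pt "-1 0.012 -0.0018 0 0 0 0" --pt "-1 0.015 -0.0022 0 0 0 0" --pt "-1 0.018 -0.0027 0 0 0 0" --pt "-1 0.02 -0.003 0 0 0 0" --pt "-1 0.02 -0.003 0 0 0 0"

```text
clock: 17.5
eef_pos: [0.5099, 0.242, 0.1718]
eef_rot: [-2.381, -2.049, 0.0]
ft_force: [-4.2, -0.4, 3.0]
gripper_width: 0.0858
```

```bash
python3 look.py 15;python3 - <<'E'
import cv2
s=cv2.imread("pics/side15.png");cv2.imwrite("pics/s15c.png",cv2.resize(s[200:290,205:305],None,fx=7,fy=7,interpolation=2))
E
```

```text
17.6 [0.5099 0.242  0.1718] [-3.5 -0.3  2.4]
```

View pics/s15c.png

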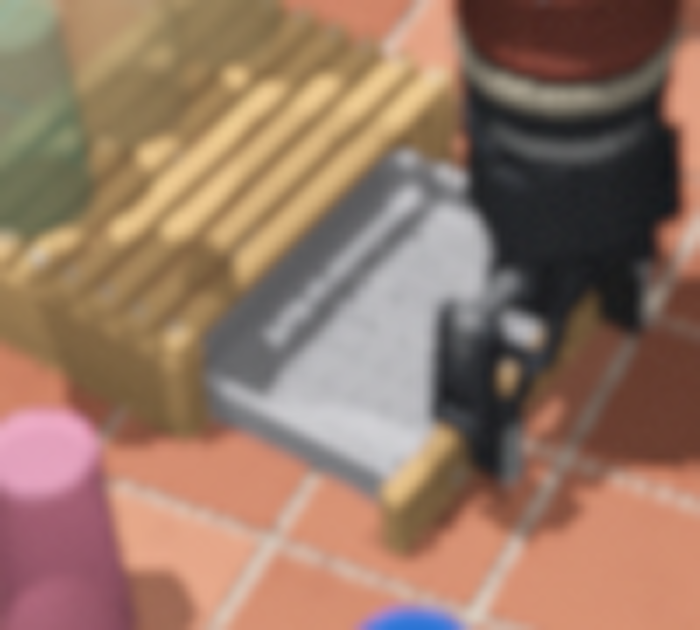

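View pics/tc15.png

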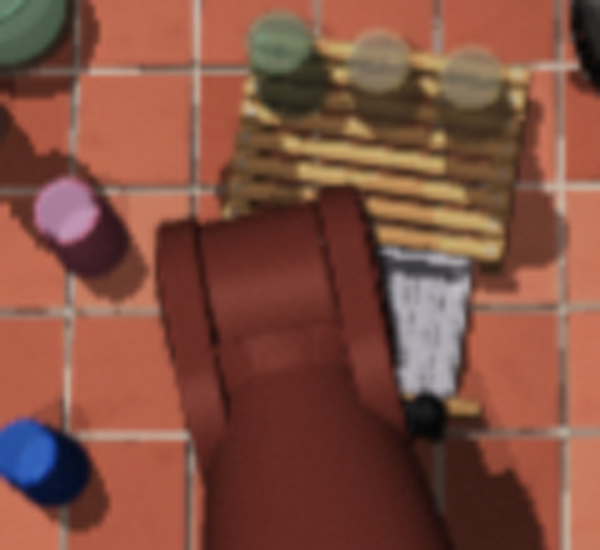

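Request:
arm_command --pt "-1 0.004 -0.0006 0 0 0 0" --pt "-1 0.008 -0.0012 0 0 0 0" --pt "-1 0.012 -0.0018 0 0 0 0" --pt "-1 0.016 -0.0024 0 0 0 0" --pt "-1 0.02 -0.003 0 0 0 0" --pt "-1 0.024 -0.0036 0 0 0 0" --pt "-1 0.028 -0.0042 0 0 0 0" --pt "-1 0.03 -0.0045 0 0 0 0"

```text
clock: 18.4
eef_pos: [0.5399, 0.2375, 0.1717]
eef_rot: [-2.381, -2.049, 0.001]
ft_force: [-6.0, 0.9, 4.1]
gripper_width: 0.0858
```

```bash
python3 look.py 16;python3 - <<'E'
import cv2
s=cv2.imread("pics/side16.png");cv2.imwrite("pics/s16c.png",cv2.resize(s[200:290,205:305],None,fx=7,fy=7,interpolation=2))
E
```

```text
18.5 [0.54   0.2374 0.1717] [-3.  -0.   0.5]
```

View pics/s16c.png

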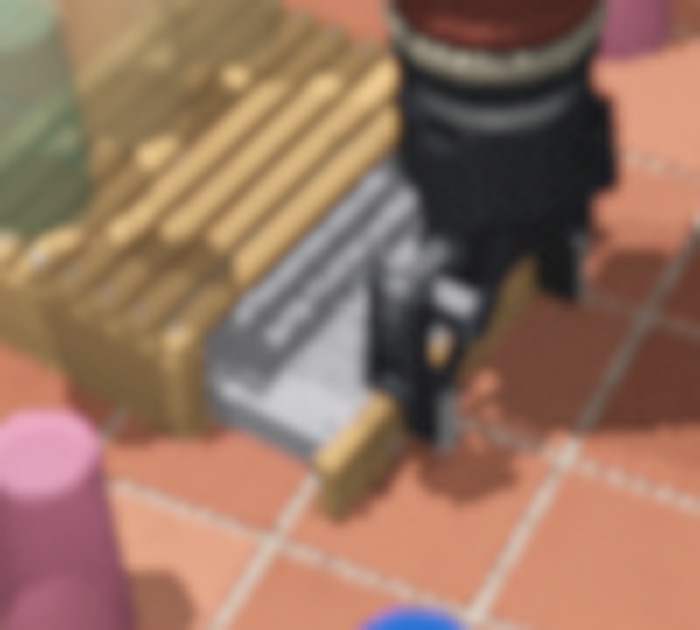

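Request:
arm_command --pt "-1 0.004 -0.0006 0 0 0 0" --pt "-1 0.008 -0.0012 0 0 0 0" --pt "-1 0.012 -0.0018 0 0 0 0" --pt "-1 0.016 -0.0024 0 0 0 0" --pt "-1 0.02 -0.003 0 0 0 0" --pt "-1 0.024 -0.0036 0 0 0 0" --pt "-1 0.028 -0.0042 0 0 0 0" --pt "-1 0.03 -0.0045 0 0 0 0"

```text
clock: 19.3
eef_pos: [0.5704, 0.2329, 0.1716]
eef_rot: [2.382, 2.049, 0.0]
ft_force: [-3.2, 0.1, 0.9]
gripper_width: 0.0854
```

```bash
python3 look.py 17;python3 - <<'E'
import cv2
s=cv2.imread("pics/side17.png");cv2.imwrite("pics/s17c.png",cv2.resize(s[190:280,195:295],None,fx=7,fy=7,interpolation=2))
E
```

```text
19.4 [0.5705 0.2328 0.1718] [ 0.1  0.2 -0.6]
```

View pics/s17c.png

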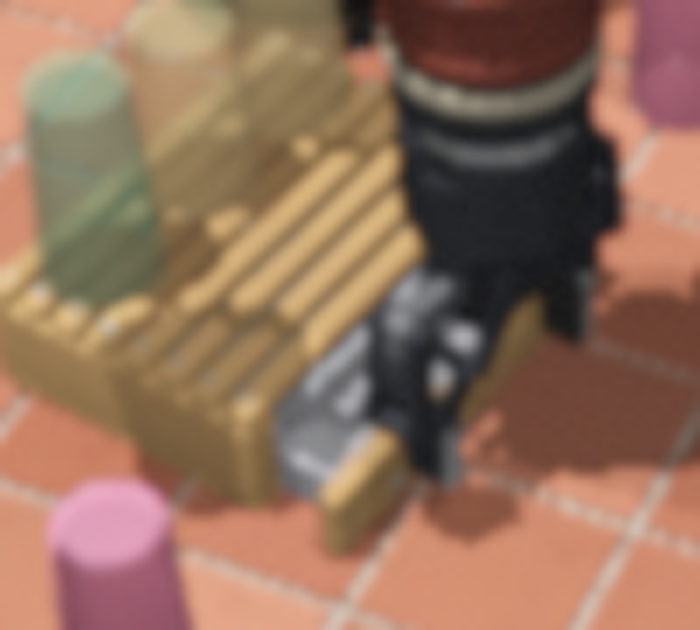

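Request:
arm_command --pt "-1 0.004 -0.0006 0 0 0 0" --pt "-1 0.008 -0.0012 0 0 0 0" --pt "-1 0.012 -0.0018 0 0 0 0" --pt "-1 0.015 -0.0022 0 0 0 0" --pt "-1 0.018 -0.0027 0 0 0 0" --pt "-1 0.02 -0.003 0 0 0 0" --pt "-1 0.022 -0.0033 0 0 0 0" --pt "-1 0.023 -0.0034 0 0 0 0"

```text
clock: 20.2
eef_pos: [0.5931, 0.2296, 0.1718]
eef_rot: [-2.381, -2.049, -0.0]
ft_force: [-5.1, 0.1, 3.7]
gripper_width: 0.0854
```

```bash
python3 look.py 18;python3 - <<'E'
import cv2
s=cv2.imread("pics/side18.png");cv2.imwrite("pics/s18c.png",cv2.resize(s[190:280,195:295],None,fx=7,fy=7,interpolation=2))
E
```

```text
20.3 [0.5931 0.2296 0.1718] [-2.6  1.1  1.9]
```

View pics/s18c.png

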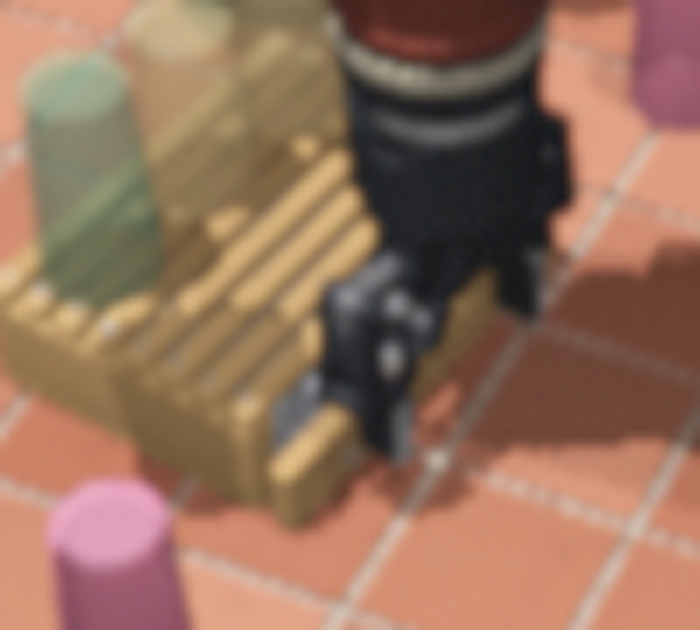

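View pics/tc18.png

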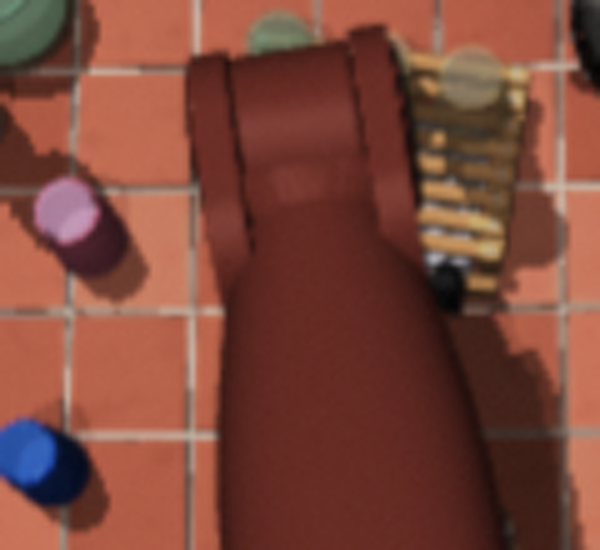

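Request:
arm_command --pt "-1 0.001 -0.0002 0 0 0 0" --pt "-1 0.002 -0.0003 0 0 0 0" --pt "-1 0.003 -0.0005 0 0 0 0" --pt "-1 0.004 -0.0006 0 0 0 0" --pt "-1 0.005 -0.0008 0 0 0 0" --pt "-1 0.006 -0.0009 0 0 0 0" --pt "-1 0.007 -0.001 0 0 0 0" --pt "-1 0.007 -0.001 0 0 0 0"

```text
clock: 21.1
eef_pos: [0.5998, 0.2286, 0.1718]
eef_rot: [-2.381, -2.048, 0.0]
ft_force: [-6.1, 0.7, 3.2]
gripper_width: 0.0855
```

```bash
python3 look.py 19;python3 - <<'E'
import cv2
s=cv2.imread("pics/side19.png");cv2.imwrite("pics/s19c.png",cv2.resize(s[190:280,195:295],None,fx=7,fy=7,interpolation=2))
E
```

```text
21.2 [0.5997 0.2286 0.1718] [-5.4  1.   2.4]
```

View pics/s19c.png

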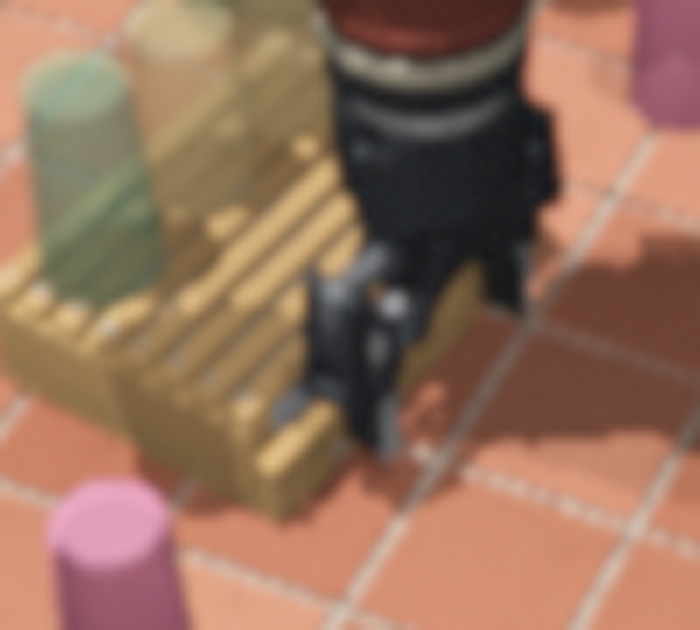

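Request:
arm_command --pt "-1 0.0005 0 0 0 0 0" --pt "-1 0.001 -0.0002 0 0 0 0" --pt "-1 0.0015 -0.0002 0 0 0 0" --pt "-1 0.002 -0.0003 0 0 0 0" --pt "-1 0.0025 -0.0004 0 0 0 0" --pt "-1 0.003 -0.0004 0 0 0 0" --pt "-1 0.003 -0.0004 0 0 0 0" --pt "-1 0.003 -0.0004 0 0 0 0"

```text
clock: 22.0
eef_pos: [0.6009, 0.2287, 0.1717]
eef_rot: [-2.379, -2.046, 0.006]
ft_force: [-19.5, 2.8, 13.7]
gripper_width: 0.0854
```

Request:
arm_command --pt "-1 -0.01 0.0015 0 0 0 0" --pt "-1 -0.03 0.0045 0 0 0 0" --pt "-1 -0.06 0.009 0 0 0 0" --pt "-1 -0.09 0.01 0.03 0 0 0" --pt "-1 -0.12 0.0 0.06 0 0 0" --pt "-1 -0.15 -0.04 0.09 0 0 0" --pt "-1 -0.18 -0.08 0.12 0 0 0" --pt "-1 -0.2 -0.12 0.13 0 0 0"

```text
clock: 22.8
eef_pos: [0.4079, 0.1174, 0.3005]
eef_rot: [2.377, 2.049, 0.005]
ft_force: [0.7, -1.3, 1.2]
gripper_width: 0.085
```

```bash
python3 look.py 20;python3 - <<'E'
import cv2
s=cv2.imread("pics/side20.png");cv2.imwrite("pics/s20c.png",cv2.resize(s[185:275,190:280],None,fx=8,fy=8,interpolation=2)[:600])
cv2.imwrite("pics/s20c.png",cv2.resize(s[190:265,195:285],None,fx=8,fy=8,interpolation=2))
s=cv2.imread("pics/top20.png");cv2.imwrite("pics/t20c.png",cv2.resize(s[185:240,230:300],None,fx=10,fy=10,interpolation=2))
E
```

```text
22.9 [0.408  0.1149 0.3018] [ 1.   0.8 -0.6]
```

View pics/s20c.png

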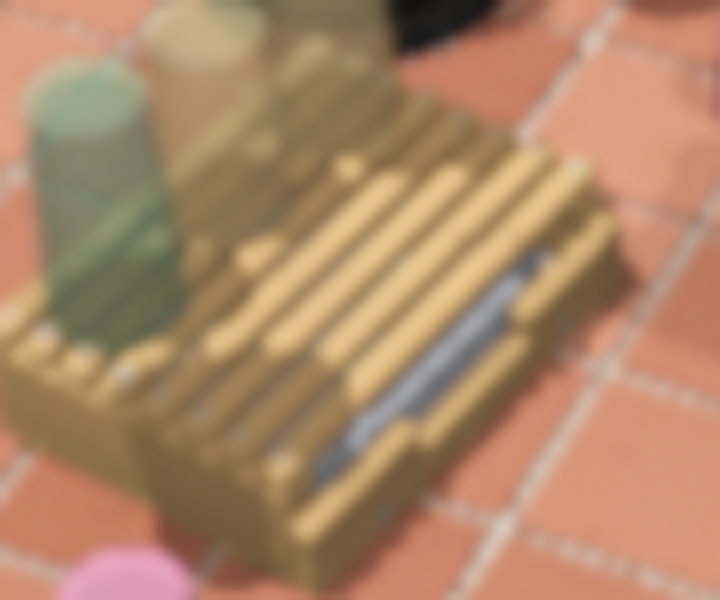

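View pics/t20c.png

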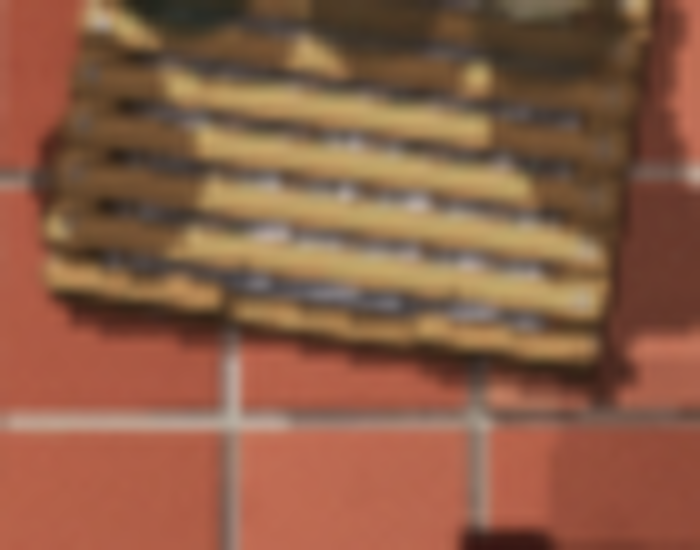

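Request:
arm_command --pt "1 0.035 0.015 0 0 0 0" --pt "1 0.07 0.03 0 0 0 0" --pt "1 0.11 0.045 0 0 0 0" --pt "1 0.148 0.061 -0.01 0 0 0" --pt "1 0.148 0.061 -0.04 0 0 0" --pt "1 0.148 0.061 -0.08 0 0 0" --pt "1 0.148 0.061 -0.11 0 0 0" --pt "1 0.148 0.061 -0.119 0 0 0"

```text
clock: 23.7
eef_pos: [0.555, 0.1791, 0.175]
eef_rot: [-2.379, -2.047, 0.006]
ft_force: [-1.1, 0.4, 0.1]
gripper_width: -0.0002
```

Request:
arm_command --pt "1 0.006 -0.001 0 0 0 0" --pt "1 0.012 -0.002 0 0 0 0" --pt "1 0.018 -0.003 0 0 0 0" --pt "1 0.024 -0.0036 0 0 0 0" --pt "1 0.028 -0.0042 0 0 0 0" --pt "1 0.032 -0.0048 0 0 0 0" --pt "1 0.034 -0.005 0 0 0 0" --pt "1 0.034 -0.005 0 0 0 0"

```text
clock: 24.5
eef_pos: [0.5905, 0.1739, 0.1792]
eef_rot: [-2.381, -2.049, -0.0]
ft_force: [0.2, 0.2, 0.0]
gripper_width: -0.0
```

```bash
python3 look.py 21; python3 -c "
from loc import *
from station import telemetry as t
p=t.observe()['eef_pos'];print(p,rel([p[0],p[1],0]))"
```

```text
24.6 [0.5902 0.1739 0.1791] [ 0.6 -1.1 -0.3]
[0.59017334 0.17392667 0.17911549] (np.float64(-0.0264), np.float64(-0.0568), np.float64(8.5))
```

View pics/sc21.png

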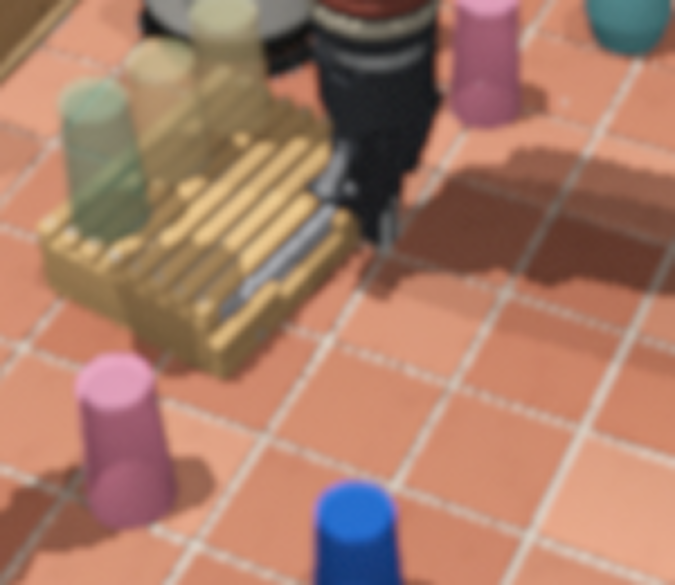

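Request:
arm_command --pt "1 0.001 -0.0001 0 0 0 0" --pt "1 0.002 -0.0003 0 0 0 0" --pt "1 0.003 -0.0004 0 0 0 0" --pt "1 0.0035 -0.0005 0 0 0 0" --pt "1 0.004 -0.0006 0 0 0 0" --pt "1 0.0045 -0.0007 0 0 0 0" --pt "1 0.005 -0.0007 0 0 0 0" --pt "1 0.005 -0.0007 0 0 0 0"

```text
clock: 25.4
eef_pos: [0.5928, 0.1738, 0.1791]
eef_rot: [-2.377, -2.047, 0.008]
ft_force: [-20.3, 1.2, 16.3]
gripper_width: 0.0002
```

Request:
arm_command --pt "1 -0.01 0.0015 0 0 0 0" --pt "1 -0.03 0.0045 0 0 0 0" --pt "1 -0.024 0.034 0 0 0 0" --pt "1 -0.019 0.064 0 0 0 0" --pt "1 -0.015 0.094 0 0 0 0" --pt "1 -0.011 0.12 0 0 0 0" --pt "1 -0.006 0.12 0 0 0 0" --pt "1 0.0 0.119 0 0 0 0"

```text
clock: 26.2
eef_pos: [0.5954, 0.2926, 0.1791]
eef_rot: [2.38, 2.05, -0.0]
ft_force: [-0.6, -1.7, 0.6]
gripper_width: 0.0003
```

```bash
python3 look.py 22; python3 -c "
from loc import *
from station import telemetry as t
p=t.observe()['eef_pos'];print(p,rel([p[0],p[1],0]))"
```

```text
26.3 [0.5961 0.2912 0.1792] [-0.4 -0.3  0. ]
[0.59609876 0.29122021 0.1791977 ] (np.float64(-0.0379), np.float64(0.0601), np.float64(8.5))
```

View pics/sc22.png

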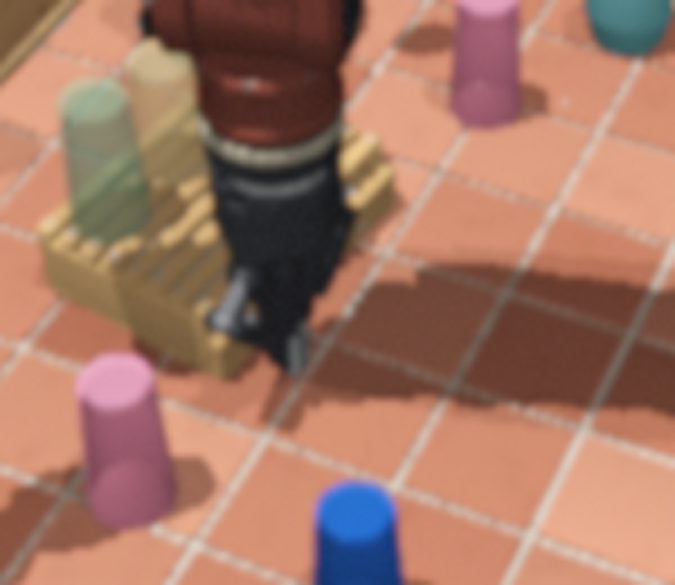

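Request:
arm_command --pt "1 0.004 -0.0006 0 0 0 0" --pt "1 0.008 -0.0012 0 0 0 0" --pt "1 0.011 -0.0016 0 0 0 0" --pt "1 0.013 -0.002 0 0 0 0" --pt "1 0.014 -0.002 0 0 0 0" --pt "1 0.015 -0.0022 0 0 0 0" --pt "1 0.016 -0.0024 0 0 0 0" --pt "1 0.016 -0.0024 0 0 0 0"

```text
clock: 27.1
eef_pos: [0.6104, 0.29, 0.1792]
eef_rot: [-2.38, -2.048, 0.003]
ft_force: [-7.2, 0.2, 4.7]
gripper_width: -0.0001
```

```bash
python3 -c "
from loc import *
from station import telemetry as t
o=t.observe();p=o['eef_pos'];print(p,o['ft_force'],rel([p[0],p[1],0]))"
```

```text
[0.61039573 0.29002107 0.17916516] [-7.17769583  0.19050345  4.73815798] (np.float64(-0.0236), np.float64(0.061), np.float64(8.5))
```

Request:
arm_command --pt "1 0.0004 0 0 0 0 0" --pt "1 0.0008 -0.0001 0 0 0 0" --pt "1 0.0012 -0.0002 0 0 0 0" --pt "1 0.0016 -0.0002 0 0 0 0" --pt "1 0.002 -0.0003 0 0 0 0" --pt "1 0.002 -0.0003 0 0 0 0" --pt "1 0.002 -0.0003 0 0 0 0" --pt "1 0.002 -0.0003 0 0 0 0"

```text
clock: 27.9
eef_pos: [0.611, 0.2901, 0.1792]
eef_rot: [-2.377, -2.048, 0.007]
ft_force: [-17.7, -0.6, 11.3]
gripper_width: -0.0001
```

```bash
python3 -c "
from loc import *
from station import telemetry as t
o=t.observe();p=o['eef_pos'];print(p,o['ft_force'],rel([p[0],p[1],0]))"
```

```text
[0.61098245 0.29005433 0.17915682] [-17.68426738  -0.60430528  11.32617912] (np.float64(-0.023), np.float64(0.0611), np.float64(8.5))
```

Request:
arm_command --pt "1 -0.01 0.0015 0 0 0 0" --pt "1 -0.03 0.0045 0 0 0 0" --pt "1 -0.06 0.005 0 0 0 0" --pt "1 -0.09 0.0 0.03 0 0 0" --pt "1 -0.12 -0.03 0.06 0 0 0" --pt "1 -0.15 -0.07 0.09 0 0 0" --pt "1 -0.18 -0.11 0.12 0 0 0" --pt "1 -0.2 -0.15 0.13 0 0 0"

```text
clock: 28.7
eef_pos: [0.4186, 0.1503, 0.3071]
eef_rot: [2.378, 2.05, 0.004]
ft_force: [1.0, -1.6, 0.7]
gripper_width: 0.0001
```

```bash
python3 look.py 23;python3 - <<'E'
import cv2
s=cv2.imread("pics/side23.png")
cv2.imwrite("pics/s23c.png",cv2.resize(s[190:265,195:285],None,fx=8,fy=8,interpolation=2))
s=cv2.imread("pics/top23.png");cv2.imwrite("pics/t23c.png",cv2.resize(s[165:240,230:300],None,fx=8,fy=8,interpolation=2))
E
```

```text
28.8 [0.4185 0.1482 0.3084] [ 0.6 -0.6  0.4]
```

View pics/s23c.png

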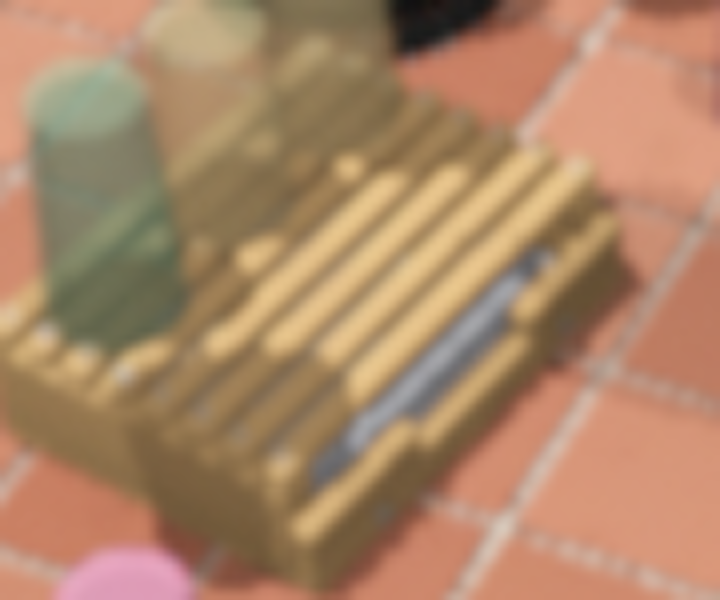

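View pics/t23c.png

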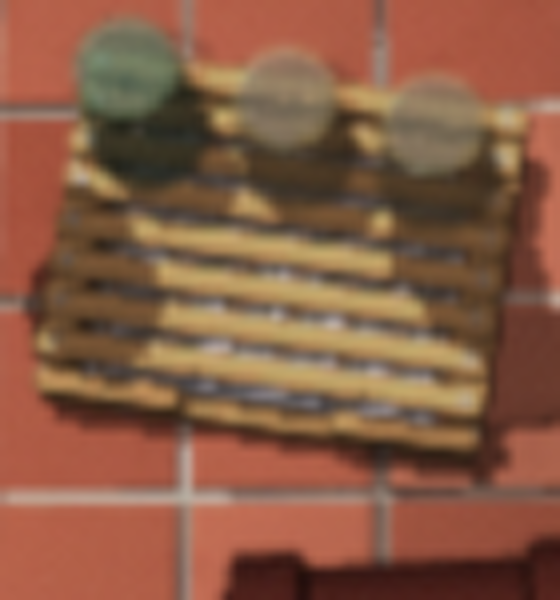

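View pics/side23.png

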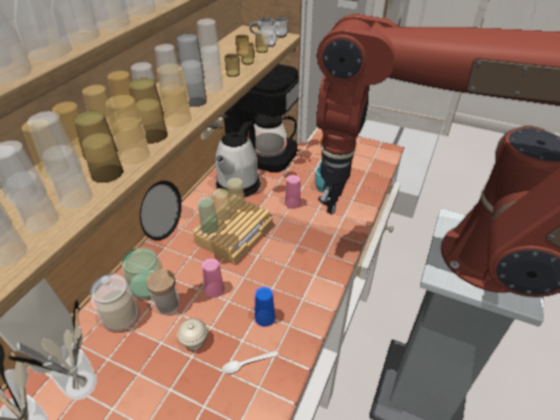

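The panel is flush on both cheeks (side crop 295,530 to 615,215), and the glasses and bystanders haven't moved. The arm is clear, so I'm handing in.

```bash
python3 -c "
from station import sign_off;print(sign_off())"
```

```text
the job is handed in; nothing more can be done
None
```

The drip tray is home: its panel is closed against both cheeks, and I handed the job in at about 28.8 s of the 72 s allowed. I moved it only by pushing with the fingertips:
- **Straightening:** I pushed the pan's left side, then the panel, then the right side with two fingers to square and centre it.
- **Sliding in:** I pushed it in with both fingertips on the panel, then pressed each end of the panel in turn.

**Last checks:**
- **Seating:** the panel stopped firmly at about 18–20 N at the middle, right and left. The three stop depths agreed within 0.9 mm. The left–right difference of 0.8 mm (about 0.4°) fits my uncertainty in the rack's angle, which I read as -8.5° overall but -8.0° from the slats.
- **Final pictures:** the panel looks flush at both cheeks, though a gap under about 1 mm would be too small to see.
- **Surroundings:** by eye, the glasses and the other things show no movement, and the arm stands clear.

The first two pushes carried the tray about 10 mm too far right, which the two-finger push from the right corrected before it went in.

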